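# Hold a plinth moulding in the mitre block, ready for the saw

### The job

Get the black-and-gold altar moulding ready for sawing: lower it, without letting it drop, onto the raised bed of the mitre block, right way up with its flat back towards the fence, and butt its left end (seen from the robot's side) against the stop block. Then, with one diagonal push from the front, press it back against the fence and down on the bed at once, firmly enough for sawing (about 15 N), still butted to the stop, and finish while you are holding it there: do not let go. Leave the saw, the try square and the candlestick where they are.

Things in the scene. Friction and masses are not known exactly. Their poses are not given: they have to be found in the camera images.
- moulding_mid (a point): Loose plinth moulding, lacquered wood, black with gold lines, bare wood ends, 0.1 to 0.2 kg, lying right way up: 170 mm long (its y), 42 wide (x), 32 high. This point is its centre, 16 mm above its underside. Flat plain back at +x. Front (-x): upright for the lowest 18 mm, then a brown 45-degree bevel, 14 mm deep and 14 high, whose middle lies 14 mm in front of this point and 9 mm above it.
- moulding_end (a point): Centre of the moulding's square left end face (85 mm along +y from its centre, 16 mm above its underside), the end that goes against the stop block; axes as the moulding.
- moulding_back (a point): Centre of the moulding's flat back face (21 mm along +x from its centre, 16 mm above its underside); axes as the moulding.
- moulding: The same moulding; this origin is the centre of its underside, same axes.
- mitre_block: Wooden mitre block (bed and fence) screwed to the bench; origin at the centre of its underside on the bench, x towards the fence (away from the robot), y to the left along the fence, turned up to 15 degrees either way. 340 mm long along y; at each end a foot board 12 mm high stands out 45 mm.
- bed: The mitre block's bed (pale beech): level top 40 mm above the bench, from x = -0.085 m in front to the fence face at x = +0.050 m, so 135 mm deep and 340 mm long. Wood slides on it with friction of about 0.5 to 0.7, so a steep push can stick. Same origin and axes as the mitre block.
- fence: The mitre block's fence (dark brown walnut with saw cuts): an upright bar along the whole length, its face at x = +0.050 m of the block, 25 mm thick, its top 36 mm above the bed. Same origin and axes as the mitre block.
- stop_block: Pale wooden stop, clamped immovably on the bed to the fence by a blue G-clamp, at a new place along the fence each time. Origin: the bed-level corner where its working face meets the fence face; axes as the mitre block. It spans x -60 to 0 mm, y 0 to 36 mm (to the left), 34 mm high; the clamp, at y 7 to 25 mm, rises 62 mm above the bed and stands 75 mm in front of the fence.
- stop_face (a point): Centre of the stop block's working face, which looks to the right (-y of the block): 30 mm in front of the fence face and 17 mm above the bed; axes as the mitre block.
- candlestick_mid (a point): Bystander: brass candlestick, 126 mm tall, 72 mm across the foot, standing on the bench; this point is half-way up its axis.
- saw_mid (a point): Bystander: hand saw lying flat beyond the mitre block, 550 mm long, 60 mm wide, 20 mm high; this point is where handle (+y) and blade (-y) meet.
- square_mid (a point): Bystander: try square lying flat near the robot, wooden stock 110 by 20 by 16 mm (along its y) and steel blade reaching 160 mm along +x; this point is the middle of the stock.
Things that resemble listed ones, but are neither listed nor needed, are in the scene too. What is shaped like the moulding but purple, red or turquoise is not meant.

How it is judged:
At the end, for the whole second after the job is handed in: For the last second the fingers push the moulding with over 8 N, pressing it on the fence with over 3 N and on the bed with over 4 N at once; it lies flat, right way up, still, back within 2.5 mm of and 0.03 rad in line with the fence, left end within 2.5 mm of the stop (contact force between moulding and fence above 3 N and contact force between moulding and bed above 4 N and contact force between the fingers and moulding above 8 N and x of moulding_back in the frame of fence above 0.0475 m and y of moulding_end in the frame of stop_face between -0.0025 and 0.003 m and z of moulding in the frame of bed between 0.037 and 0.0425 m and angle between moulding's own z axis and vertical below 0.04 rad and angle between the x axis of moulding and the x axis of fence, either way round below 0.03 rad and linear speed of moulding below 0.01 m/s); the arm keeps its last pose, push and grip.
It fails at once if the moulding is let fall from more than about 12 mm above the bed (height (world z) of moulding_mid above 0.068 m and contact force between moulding and anything else below 0.01 N).
It fails at once if the candlestick is moved by more than 20 mm (distance of candlestick_mid from where it was at the start of the episode above 0.02 m).
It fails at once if the saw is moved by more than 20 mm (distance of saw_mid from where it was at the start of the episode above 0.02 m).
It fails at once if the try square is moved by more than 20 mm (distance of square_mid from where it was at the start of the episode above 0.02 m).
It also fails if it takes over 54 s, if anything falls off the work surface, if the arm or the gripper's body presses on something with over 40 N, if the wrist force passes 120 N, or if a joint passes its speed limit or range.

### The arm

A 6-joint arm with a two-finger parallel gripper is mounted at the origin on the work surface. World frame = base frame: x ahead of the robot, y to its left, z up, the work surface at z = 0. Lengths are in m, angles in rad, forces in N, time in s.
With the tool pointing down it reaches from about 0.3 to 0.875 m from the base axis. Payload 6.4 kg.
Tool frame: the origin (TCP) lies between the finger pads; the fingertips stand 14 mm ahead of it and the grasp point (between the pads) lies 5 mm behind it; x points along the fingers, z is the direction in which the jaws open and shut, and the axes are right-handed (so a half turn about x gives the same grasp; the last joint's range is limited). The gripper opens to 85 mm and grips with 20 to 120 N. Pads are 22 mm wide; open, the fingers measure 114 mm over their backs; the gripper's body (76 mm by 85 mm) begins 54 mm behind the grasp point. The pads swing forward as they close: fully open they stand 13 mm farther back than shut.
Start: joints at [-1.326, 0.181, 1.607, -0, 1.354, -0.206], TCP at [0.251, -0.518, 0.245] pointing down, gripper open.
Joint ranges: [-2.99, 2.99], [-0.89, 2.07], [0.3, 2.58], [-1.14, 4.28], [0, 2.63], [-3.12, 3.12]. Speed limits (rad/s): [2.57, 2.57, 3.01, 3.14, 3.14, 3.14].

### API

Orientations are given as a unit quaternion [x, y, z, w].
In Python, from cell import * gives the robot as it stands.
- The arm moves only by the shell command python3 -m handwheel 'ROWS' [FORCE]. ROWS is JSON, one flat list of numbers, 7 for each row, row after row: the shift along the tool's x, y, z in mm, then the turn, a rotation vector about the tool's x, y, z in degrees, then the finger opening in mm, from 0 to 85.4. In form: [x, y, z, wx, wy, wz, grip, x, y, z, wx, wy, wz, grip, ...]. A call has exactly 10 rows; each row is the pose to reach, as a shift and turn from the pose measured when the call began, along the tool's axes at that moment; what a row does not reach only later rows make up. A row lasts 1/10 s, in which the tool goes at most 50 mm and 8.59 degrees, less where a joint would pass 70% of its speed; a pose out of reach is approached as far as the arm can. A call with a gripper value outside its range is refused whole. The fingers move at their own pace and stop on an object; FORCE is the grip in N (left out, the last holds). Time passes only in rows, so rows that repeat a pose let the fingers close, or fill a call up. It gives the time, the measured TCP pose, the force and the opening at its end, in the units of the state.
- sense(): the state, without advancing time (a new reading comes with each control period).
- get_image(name): name is "scene" or "top" or "wrist"; returns a dict with "pixels" (480x640x3 uint8, blue, green, red), "fx", "fy", "cx", "cy" (pixels), "rvec" (rotation vector, rad) and "tvec" (3), from world to camera coordinates, as OpenCV has them. Camera axes: x right, y down, z forward; pixel columns grow to the right and rows downward; lengths in m; the calibration is good to about 2 mm. A picture is of the moment at which its call begins. There is no depth.
- job_done(): hands the job in, once; it reports no verdict.
Trained networks look in the newest picture that a camera, given by its name, has taken for a name from the list of things; names that differ only in an ending like _2 or _b are one class to them, and where a whole thing is asked for, a point or a joint stands for the part that bears it (a point fixed in the world has none). Each returns a list of dicts, best first, with "conf" (0 to 1); they miss things now and then, are a little off and sometimes report something else, mostly with a low value. They report only what shows in the picture. A call takes as long as a camera call. They do not tell look-alikes from the thing itself.
- recognise(camera, target): "box" ([left, top, width, height] in pixels, round what is visible of it).
- landmark_of(camera, target): "uv" ([column, row] in pixels: a listed point, or the origin of a listed thing).
The state is a dict: "time_s": time; "joint_positions": joint angles; "qd": joint speeds; "joint_torque": joint torques, N m; "tool_pos": TCP position; "tool_rot": TCP orientation; "ft_force": force on the tool from outside, world axes, zero at the start; "wrist_torque": the same for the moment, N m; "grip_width": finger opening in m.
Only numpy, scipy, OpenCV 4.12 (cv2) and the standard library are available. Lean on these libraries where they do the work, as an engineer would, in place of code of your own. Each camera call takes 0.05 s, during which the arm holds its last target.

## Working session

There is one attempt and no reset: what is moved stays moved. The work goes in short steps, Python scripts to look and compute and a shell command to move; the robot and the scene stay as the last step left them, time stands still between calls to the robot, and variables do not carry over. Pictures are saved under pics/ and viewed, and the job is handed in when it is done.

```bash
ls; mkdir -p pics
cat > h.py <<'E'
from cell import *
import numpy as np, cv2
from scipy.spatial.transform import Rotation as R
def ray(im,uv):
    K=np.array([[im['fx'],0,im['cx']],[0,im['fy'],im['cy']],[0,0,1]])
    Rm=cv2.Rodrigues(np.array(im['rvec'],float))[0];t=np.array(im['tvec'],float).ravel()
    d=Rm.T@np.linalg.inv(K)@np.array([uv[0],uv[1],1.]);o=-Rm.T@t
    return o,d
def at_z(im,uv,z):
    o,d=ray(im,uv);return o+d*(z-o[2])/d[2]
def proj(im,p):
    K=np.array([[im['fx'],0,im['cx']],[0,im['fy'],im['cy']],[0,0,1]])
    return cv2.projectPoints(np.array(p,float).reshape(-1,3),np.array(im['rvec'],float),np.array(im['tvec'],float),K,None)[0].reshape(-1,2)
E
python3 - <<'E'
from h import *
s=sense();print({k:np.round(v,3).tolist() for k,v in s.items()})
H={'moulding_mid':.016,'moulding_end':.016,'moulding_back':.016,'mitre_block':0,'stop_block':.04,'stop_face':.057,'candlestick_mid':.063,'saw_mid':.01,'square_mid':.008}
for c in('scene','top'):
    im=get_image(c);cv2.imwrite(f'pics/{c}0.png',im['pixels'])
    for n,z in H.items():
        for r in landmark_of(c,n)[:5]: print(c,n,np.round(r['uv'],1),round(r['conf'],2),np.round(at_z(im,r['uv'],z),4))
E
```

```text
pics
{'time_s': 0.0, 'joint_positions': [-1.326, 0.182, 1.608, -0.0, 1.354, -0.206], 'qd': [-0.001, 0.0, -0.0, -0.0, -0.002, 0.0], 'joint_torque': [0.001, -44.487, -35.133, -0.0, 0.009, 0.0], 'tool_pos': [0.25, -0.517, 0.244], 'tool_rot': [0.376, 0.6, -0.375, 0.599], 'ft_force': [0.877, 0.887, 0.806], 'wrist_torque': [0.015, 0.034, -0.053], 'grip_width': 0.086}
scene moulding_mid [373.1 216.2] 0.82 [0.3588 0.084  0.016 ]
scene moulding_mid [246.4 144.8] 0.77 [ 0.1742 -0.2957  0.016 ]
scene moulding_mid [258.  224.7] 0.61 [ 0.4357 -0.193   0.016 ]
scene moulding_end [290.  215.4] 0.93 [ 0.3934 -0.1212  0.016 ]
scene moulding_end [337.7 213.4] 0.91 [ 0.3659 -0.0045  0.016 ]
scene moulding_end [272.2 141. ] 0.8 [ 0.1471 -0.2283  0.016 ]
scene moulding_end [177.4 216.1] 0.65 [ 0.446  -0.3996  0.016 ]
scene moulding_back [373.8 205.4] 0.94 [0.3244 0.0814 0.016 ]
scene moulding_back [255.9 232.5] 0.77 [ 0.4595 -0.192   0.016 ]
scene moulding_back [237.5 146.4] 0.64 [ 0.1845 -0.3185  0.016 ]
scene moulding_back [180.5 187.9] 0.57 [ 0.3565 -0.4236  0.016 ]
scene mitre_block [390.1 300.1] 0.7
[... 946 characters left out ...]
ding_end [304.9 278.1] 0.64 [ 0.3628 -0.0024  0.016 ]
top moulding_back [378.  243.4] 0.95 [ 0.4533 -0.1877  0.016 ]
top moulding_back [275.1 287.6] 0.78 [0.338  0.0726 0.016 ]
top moulding_back [426.2 349.9] 0.7 [ 0.1865 -0.3097  0.016 ]
top moulding_back [475.4 287.6] 0.63 [ 0.344  -0.4358  0.016 ]
top mitre_block [247.7 194.2] 0.82 [0.5777 0.1484 0.    ]
top stop_block [224.7 166.5] 0.73 [0.6416 0.2041 0.04  ]
top stop_face [227.9 180.1] 0.9 [0.604  0.1929 0.057 ]
top candlestick_mid [417.6 134.4] 0.7 [ 0.726  -0.2811  0.063 ]
top saw_mid [283.8 103.1] 0.84 [0.8175 0.0586 0.01  ]
top saw_mid [228.9 171.6] 0.72 [0.6344 0.1971 0.01  ]
top square_mid [162.1 313.8] 0.75 [0.2687 0.3568 0.008 ]
```

View pics/scene0.png

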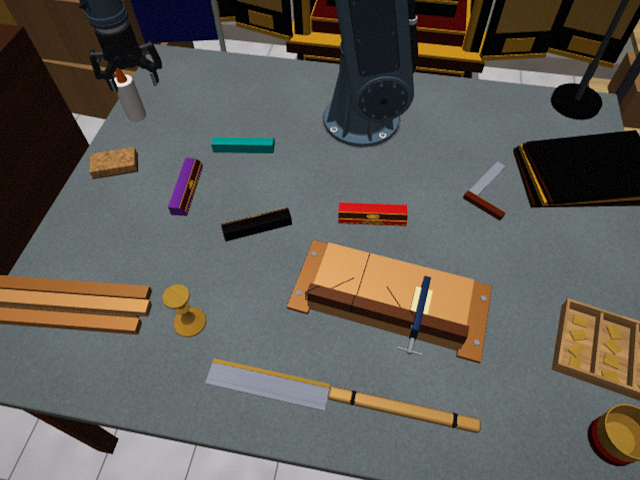

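View pics/top0.png

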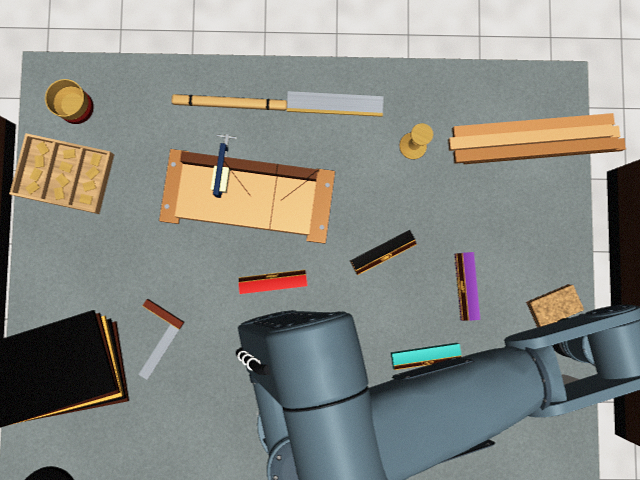

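The scene shows four moulding-like bars. In the top view they are black at (383,252), red at (273,282), purple at (467,286) and turquoise at (426,356). The black-and-gold one fits the description. Its front edge seems to face the robot. I'll check it in a crop.

Run:
```python
from h import *
im=cv2.imread('pics/top0.png');s=cv2.imread('pics/scene0.png')
a=cv2.resize(im[220:285,340:430],(540,390),interpolation=cv2.INTER_CUBIC);b=cv2.resize(im[135:245,155:340],None,fx=2.9,fy=2.9,interpolation=cv2.INTER_CUBIC)
a=np.clip(a.astype(float)*1.6,0,255).astype('uint8')
o=np.zeros((390+200,800,3),'uint8');o[:390,:540]=a
c=cv2.resize(s[195:250,210:300],(327,200));o[390:,:327]=np.clip(c*1.8,0,255)
cv2.imwrite('pics/crop1.png',o);cv2.imwrite('pics/crop2.png',b)
```

```text
(no output)
```

View pics/crop1.png

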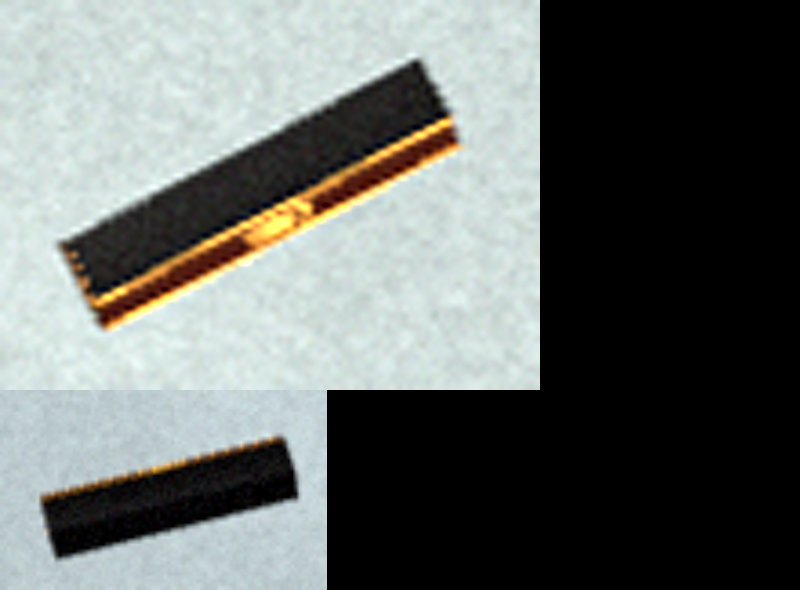

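View pics/crop2.png

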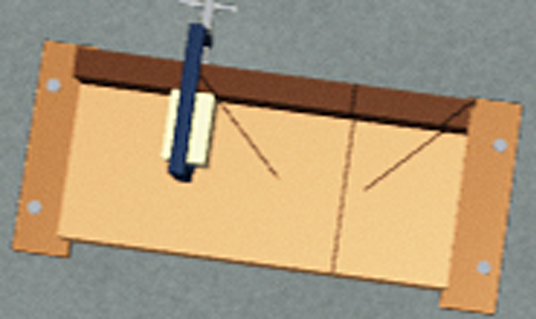

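The crop confirms that the black one at (383,252) lies right way up, with its brown and gold bevel towards the robot and its back at +x. Next I fit poses in both cameras.

```bash
cat > fit.py <<'E'
from h import *
from scipy.optimize import minimize,least_squares
ims={c:get_image(c) for c in('scene','top')}
def prof():
    P=[(-.021,0),(.021,0),(.021,.032),(-.007,.032),(-.021,.018)]
    return np.array([(x,y,z) for y in(-.085,.085) for x,z in P])
def mask(c,box):
    p=ims[c]['pixels'];x0,y0,x1,y1=box
    hsv=cv2.cvtColor(p,cv2.COLOR_BGR2HSV)
    m=((hsv[...,2]<60)|(hsv[...,1]>110)).astype('uint8')
    o=np.zeros_like(m);o[y0:y1,x0:x1]=m[y0:y1,x0:x1];return o
def tf(p,z0=0):
    c,s=np.cos(p[2]),np.sin(p[2]);return lambda q:np.c_[c*q[:,0]-s*q[:,1]+p[0],s*q[:,0]+c*q[:,1]+p[1],q[:,2]+z0]
B={'top':(340,222,425,282),'scene':(212,200,300,248)}
S=8
def cost(p,cs=('top','scene')):
    t=0
    for c in cs:
        m=mask(c,B[c]);x0,y0,x1,y1=B[c]
        uv=proj(ims[c],tf(p)(prof()))
        h=cv2.convexHull(((uv-[x0,y0]+.5)*S).astype(np.float32))[:,0]
        r=np.zeros(((y1-y0)*S,(x1-x0)*S),np.uint8);cv2.fillConvexPoly(r,np.round(h).astype(np.int32),255)
        r=cv2.resize(r,(x1-x0,y1-y0),interpolation=cv2.INTER_AREA)/255.
        t+=np.abs(r-m[y0:y1,x0:x1]).sum()/m.sum()
    return t
for cs in(('top',),('scene',),('top','scene')):
    r=minimize(cost,[.44,-.2,.47],args=(cs,),method='Nelder-Mead',options=dict(initial_simplex=[[.44,-.2,.47],[.45,-.2,.47],[.44,-.19,.47],[.44,-.2,.57]],xatol=1e-4,fatol=1e-4))
    print('moulding',cs,np.round(r.x,4),np.degrees(r.x[2]),r.fun)
q=np.array([(.05,.17,.04),(-.085,.17,.04),(-.085,-.17,.04),(.05,-.17,.04)])
uv=np.array([(78,84),(58,237),(445,290),(468,132)])/2.9+[155,135]
r=least_squares(lambda p:(proj(ims['top'],tf(p)(q))-uv).ravel(),[.57,.15,-.1]);print('block top',r.x,np.degrees(r.x[2]),np.round(r.fun,1))
p=r.x
for c in ims:
  i=ims[c]['pixels'].copy()
  for pt in proj(ims[c],tf(p)(q)): cv2.circle(i,tuple(np.round(pt).astype(int)),1,(0,255,0),-1)
  cv2.imwrite(f'pics/ov_{c}.png',cv2.resize(i[220:370,270:510] if c=='scene' else i[130:250,150:350],None,fx=3.3,fy=3.3,interpolation=cv2.INTER_CUBIC))
Ri=lambda w:np.round([[np.cos(p[2]),np.sin(p[2])],[-np.sin(p[2]),np.cos(p[2])]]@(w[:2]-p[:2]),4)
for c in ims:
  for n,z in(('stop_block',.04),('stop_face',.057),('mitre_block',0),('fence',0),('bed',0)):
    for d in landmark_of(c,n)[:1]: print(c,n,Ri(at_z(ims[c],d['uv'],z)))
E
python3 fit.py
```

```text
moulding ('top',) [ 0.4312 -0.2009  0.4915] 28.162167667144903 0.05153287834470805
moulding ('scene',) [ 0.4294 -0.1997  0.4838] 27.72040961129807 0.045556531070139496
moulding ('top', 'scene') [ 0.4304 -0.2001  0.4903] 28.08993939306063 0.10890614274167745
block top [ 0.5769187   0.14782556 -0.11628005] -6.662355859264273 [ 0.5  0.1 -0.5 -0.   0.5 -0.9 -0.6  0.9]
scene stop_block [0.0474 0.049 ]
scene stop_face [0.0147 0.0511]
scene mitre_block [-0.0011 -0.0013]
scene fence [-0.0014  0.0008]
scene bed [-0.3386  0.1633]
top stop_block [ 0.2379 -0.0656]
top stop_face [0.02   0.0485]
top mitre_block [0.0029 0.0062]
top fence [0.0318 0.0601]
top bed [-0.0055  0.0019]
```

View pics/ov_scene.png

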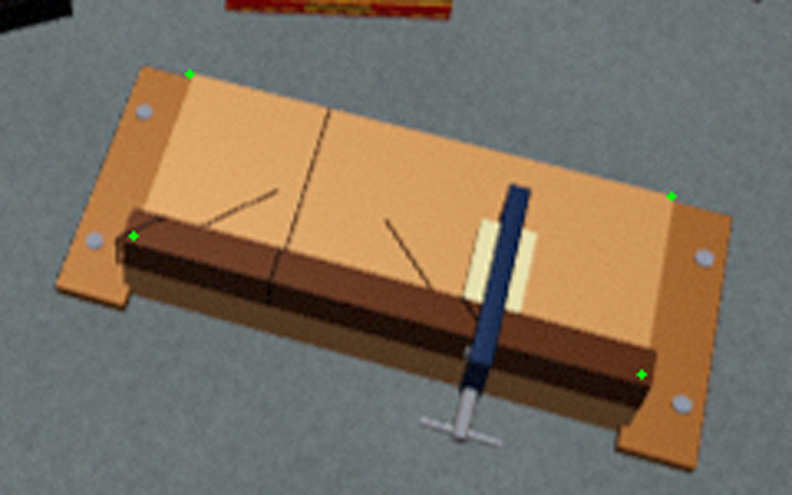

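Run:
```python
from h import *
s=sense();Rt=R.from_quat(s['tool_rot']).as_matrix();print(np.round(Rt,3))
# target: x down, z along moulding x or opposite
for yaw,pos in((np.radians(28.0),[.430,-.200,.12]),):
  for sg in(1,-1):
    z=sg*np.array([np.cos(yaw),np.sin(yaw),0]);x=np.array([0,0,-1.]);y=np.cross(z,x)
    T=np.c_[x,y,z]
    print(sg,'shift',Rt.T@(np.array(pos)-s['tool_pos'])*1e3,'turn',np.degrees(R.from_matrix(Rt.T@T).as_rotvec()))
```

```text
[[ 0.     0.9    0.436]
 [-0.     0.436 -0.9  ]
 [-1.     0.     0.   ]]
1 shift [ 125.282541    299.87357882 -207.64450307] turn [-9.21695395e+01  8.11729637e-04  2.75333091e-04]
-1 shift [ 125.282541    299.87357882 -207.64450307] turn [ 8.78304605e+01  2.72498997e-04 -8.03374237e-04]
```

The projected bed corners match the scene view too. The front corners are on the bed corners at (190,75) and (671,196), and the rear ones are hidden by the fence. Now I move above the moulding.

```bash
python3 -m handwheel '[4,30,-21,-8,0,0,70, 8,60,-42,-16,0,0,70, 12,90,-62,-24,0,0,70, 16,120,-83,-32,0,0,70, 20,150,-104,-40,0,0,70, 24,180,-125,-48,0,0,70, 28,210,-145,-56,0,0,70, 32,240,-166,-64,0,0,70, 36,270,-187,-72,0,0,70, 40,300,-208,-80,0,0,70]' 40
```

```text
time_s: 2.6
tool_pos: [0.4305, -0.1983, 0.2054]
tool_rot: [-0.099, 0.7, 0.099, 0.7]
ft_force: [0.3, -0.6, -0.5]
grip_width: 0.0699
```

```bash
cat > tgt.py <<'E'
from h import *
def T_down(yaw):
    z=np.array([np.cos(yaw),np.sin(yaw),0]);x=np.array([0,0,-1.]);return np.c_[x,np.cross(z,x),z]
def rel(pos,T):
    s=sense();Rt=R.from_quat(s['tool_rot']).as_matrix()
    print('t',round(s['time_s'],2),'pos',np.round(s['tool_pos'],4),'F',np.round(s['ft_force'],1),'w',round(s['grip_width']*1e3,1),'q',np.round(s['joint_positions'],2))
    print('shift',np.round(Rt.T@(np.array(pos)-s['tool_pos'])*1e3,1),'turn',np.round(np.degrees(R.from_matrix(Rt.T@T).as_rotvec()),2))
BP=np.array([.577,.148]);BY=-.1163
def blk(x,y,z):
    c,s=np.cos(BY),np.sin(BY);return np.array([c*x-s*y+BP[0],s*x+c*y+BP[1],z])
def inblk(w):
    c,s=np.cos(BY),np.sin(BY);d=np.array(w)[:2]-BP;return np.array([c*d[0]+s*d[1],-s*d[0]+c*d[1]])
E
python3 - <<'E'
from tgt import *
rel([.43,-.2,.14],T_down(np.radians(28)))
im=get_image('wrist');cv2.imwrite('pics/w1.png',im['pixels'])
for n in('moulding_mid','moulding_end','moulding_back'):
  for d in landmark_of('wrist',n)[:2]: print(n,np.round(d['uv']),round(d['conf'],2),np.round(at_z(im,d['uv'],.016),4))
E
```

```text
t 2.6 pos [ 0.4305 -0.1983  0.2054] F [ 0.3 -0.6 -0.5] w 69.9 q [-0.68 -0.01  1.89  0.    1.25 -0.96]
shift [65.4 -1.4 -1. ] turn [-11.85   0.02   0.03]
moulding_mid [316. 228.] 0.92 [ 0.4285 -0.2038  0.016 ]
moulding_mid [  7. 261.] 0.8 [ 0.1669 -0.312   0.016 ]
moulding_end [291. 127.] 0.97 [ 0.386 -0.128  0.016]
moulding_end [265. 412.] 0.87 [ 0.4321 -0.4065  0.016 ]
moulding_back [ 35. 260.] 0.9 [ 0.191  -0.3034  0.016 ]
moulding_back [339. 219.] 0.88 [ 0.4461 -0.1907  0.016 ]
```

View pics/w1.png

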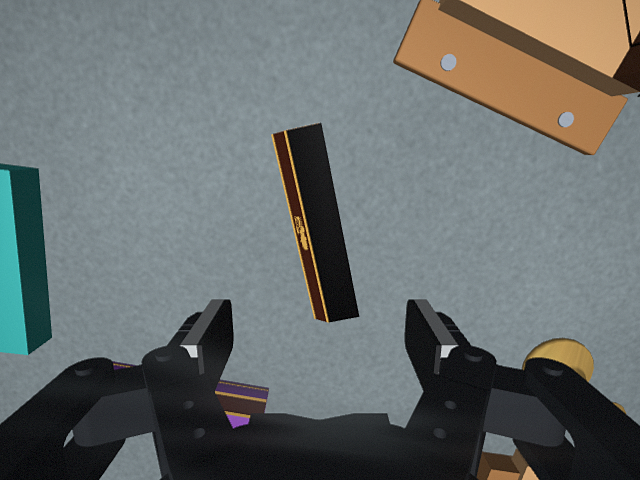

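The wrist view shows the black moulding at (316,222) between the jaws, turned about 11° from them. I refine its pose from its top-face corners.

Run:
```python
from tgt import *
from scipy.optimize import least_squares
im=get_image('wrist')
q=np.array([(-.007,.085,.032),(.021,.085,.032),(.021,-.085,.032),(-.007,-.085,.032)])
uv=np.array([(286.5,130),(322,123.5),(359,317),(328.5,321.5)])
def f(p):
    c,s=np.cos(p[2]),np.sin(p[2]);w=np.c_[c*q[:,0]-s*q[:,1]+p[0],s*q[:,0]+c*q[:,1]+p[1],q[:,2]]
    return (proj(im,w)-uv).ravel()
r=least_squares(f,[.43,-.2,.49]);print(r.x,np.degrees(r.x[2]),np.round(r.fun,1))
rel([r.x[0],r.x[1],.02],T_down(r.x[2]))
```

```text
[ 0.42949252 -0.20414013  0.47761928] 27.365569032330907 [ 0.3  0.2 -0.2 -0.8 -0.1 -0.2  0.   0.9]
t 2.85 pos [ 0.43   -0.1999  0.2055] F [-0.2  0.2 -0.1] w 70.2 q [-0.69 -0.01  1.89 -0.    1.25 -0.96]
shift [185.5  -3.8  -1.6] turn [-1.158e+01 -1.000e-02  3.000e-02]
```

```bash
python3 -m handwheel '[10,-3,-1,-6,0,0,70, 30,-3,-2,-11.7,0,0,70, 60,-3,-2,-11.7,0,0,70, 90,-3,-2,-11.7,0,0,70, 120,-3,-2,-11.7,0,0,70, 145,-3,-2,-11.7,0,0,70, 165,-3,-2,-11.7,0,0,70, 180,-3,-2,-11.7,0,0,70, 188,-3,-2,-11.7,0,0,70, 188,-3,-2,-11.7,0,0,70]' 40
```

```text
time_s: 3.85
tool_pos: [0.428, -0.2041, 0.0167]
tool_rot: [-0.167, 0.687, 0.167, 0.687]
ft_force: [-0.3, 0.3, 0.4]
grip_width: 0.0702
```

Run:
```python
from tgt import *
rel([.4295,-.203,.016],T_down(np.radians(27.6)))
im=get_image('wrist');cv2.imwrite('pics/w2.png',im['pixels'])
```

```text
t 3.85 pos [ 0.428  -0.2041  0.0167] F [-0.3  0.3  0.4] w 70.2 q [-0.7   0.31  1.99 -0.    0.84 -1.17]
shift [0.7 0.2 1.8] turn [-0.24 -0.06 -0.06]
```

View pics/w2.png

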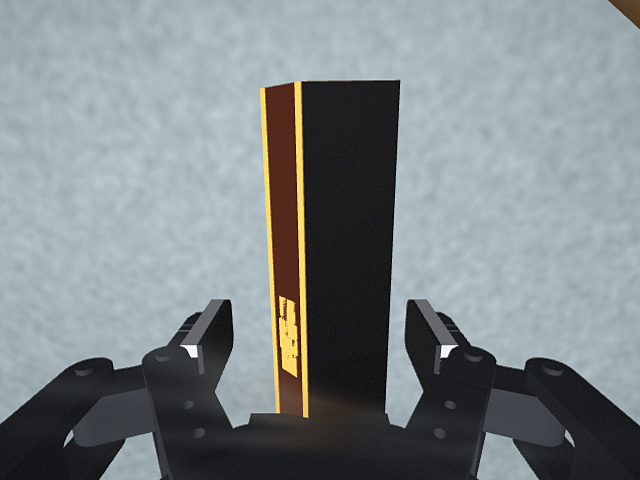

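The view shows the moulding straight between the open pads, with the gold mid-emblem at (289,335) level with them. I close the fingers.

```bash
python3 -m handwheel '[0,0,1,0,0,0,30, 0,0,1,0,0,0,30, 0,0,1,0,0,0,30, 0,0,1,0,0,0,30, 0,0,1,0,0,0,30, 0,0,1,0,0,0,30, 0,0,1,0,0,0,30, 0,0,1,0,0,0,30, 0,0,1,0,0,0,30, 0,0,1,0,0,0,30]' 40
```

```text
time_s: 4.9
tool_pos: [0.4304, -0.2046, 0.0187]
tool_rot: [-0.168, 0.687, 0.167, 0.687]
ft_force: [-0.1, 0.4, 6.7]
grip_width: 0.0411
```

Run:
```python
from tgt import *
rel([.43,-.203,.1],T_down(np.radians(28)))
im=get_image('wrist');cv2.imwrite('pics/w3.png',im['pixels'])
```

```text
t 4.9 pos [ 0.4304 -0.2046  0.0187] F [-0.1  0.4  6.7] w 41.1 q [-0.69  0.31  1.99 -0.    0.84 -1.17]
shift [-81.3   1.4   0.4] turn [-0.61  0.02  0.16]
```

View pics/w3.png

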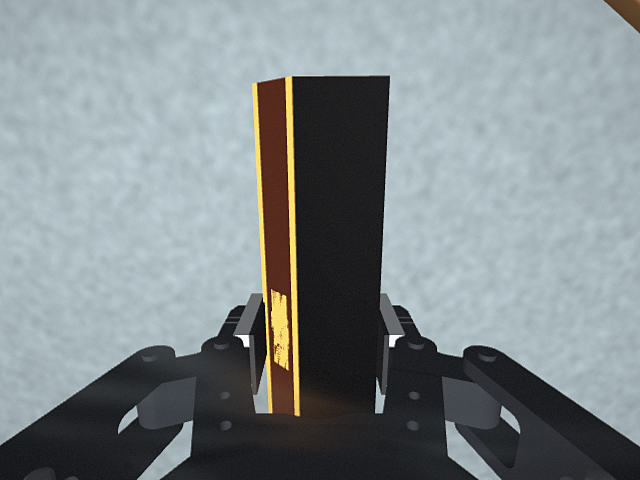

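```bash
python3 -m handwheel '[-8,0,0,0,0,0,30, -18,0,0,0,0,0,30, -30,0,0,0,0,0,30, -42,0,0,0,0,0,30, -54,0,0,0,0,0,30, -66,0,0,0,0,0,30, -78,0,0,0,0,0,30, -86,0,0,0,0,0,30, -90,0,0,0,0,0,30, -90,0,0,0,0,0,30]' 60
```

```text
time_s: 5.95
tool_pos: [0.4306, -0.2046, 0.1093]
tool_rot: [-0.169, 0.686, 0.166, 0.688]
ft_force: [0.9, -0.1, -1.7]
grip_width: 0.0406
```

Run:
```python
from tgt import *
t=blk(0.001,-.053,.11);print(t)
rel(t,T_down(BY))
```

```text
[0.57184323 0.09524199 0.11      ]
t 5.95 pos [ 0.4306 -0.2046  0.1093] F [ 0.9 -0.1 -1.7] w 40.6 q [-0.69  0.14  1.96 -0.    1.04 -1.17]
shift [ -1.2 201.2 263.4] turn [34.06  0.11  0.19]
```

```bash
python3 -m handwheel '[-1,15,20,4,0,0,30, -1,40,53,9,0,0,30, -1,65,86,14,0,0,30, -1,90,119,19,0,0,30, -1,115,152,24,0,0,30, -1,140,185,29,0,0,30, -1,165,217,34,0,0,30, -1,185,243,34,0,0,30, -1,197,258,34,0,0,30, -1,201,263,34,0,0,30]' 60
```

```text
time_s: 6.95
tool_pos: [0.5715, 0.0968, 0.1088]
tool_rot: [0.039, 0.706, -0.041, 0.706]
ft_force: [0.1, -0.3, -1.9]
grip_width: 0.0407
```

Run:
```python
from tgt import *
rel(blk(0.001,-.053,.11),T_down(BY))
for c in('wrist','top'):
    im=get_image(c);cv2.imwrite(f'pics/{c}4.png',im['pixels'] if c=='wrist' else cv2.resize(im['pixels'][110:260,140:360],None,fx=3.6,fy=3.6,interpolation=cv2.INTER_CUBIC))
```

```text
t 6.95 pos [0.5715 0.0968 0.1088] F [ 0.1 -0.3 -1.9] w 40.7 q [-0.04  0.35  1.7  -0.    1.09  0.08]
shift [-1.2 -1.5  0.5] turn [0.2  0.08 0.14]
```

View pics/wrist4.png

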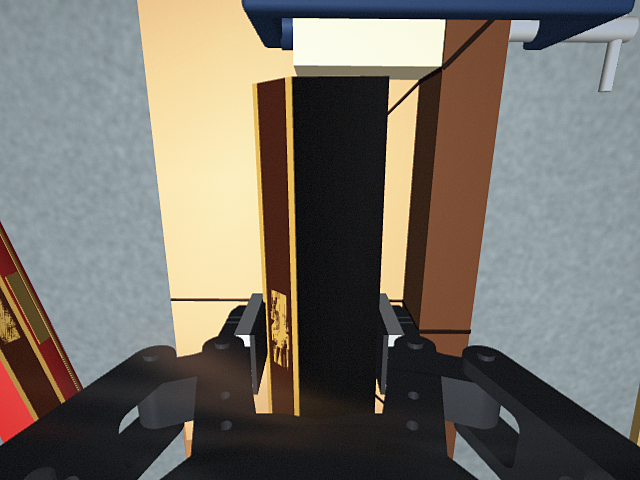

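View pics/top4.png

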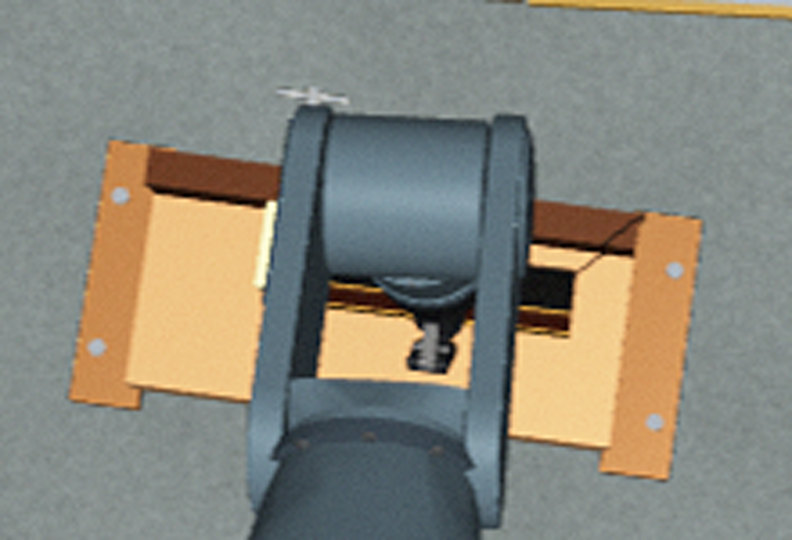

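The wrist view shows the moulding straight in the jaws. Its left end is at about (340,77), the stop face's top edge at (295..441,66), and the fence's top edge runs (443,70)→(419,328). Next I compute the gaps.

Run:
```python
from tgt import *
im=get_image('wrist')
for n,uv,z in(('stopL',(295,65),.074),('stopR',(441,67),.074),('fence top far',(442,72),.076),('fence top near',(419,325),.076),('mould FL',(291,77),.1225),('mould BL',(389,76),.1225),('mould B near',(378,300),.1225)):
    w=at_z(im,uv,z);print(n,np.round(w,4),np.round(inblk(w),4))
rel(blk(0,-.053,.108),T_down(BY))
```

```text
stopL [0.5726 0.1937 0.074 ] [-0.0097  0.0449]
stopR [0.6315 0.1862 0.074 ] [0.0496 0.0443]
fence top far [0.6312 0.1841 0.076 ] [0.0496 0.0421]
fence top near [0.6175 0.0719 0.076 ] [ 0.049  -0.0709]
mould FL [0.5728 0.1816 0.1225] [-0.0081  0.0329]
mould BL [0.6008 0.1787 0.1225] [0.0201 0.0332]
mould B near [0.5928 0.1092 0.1225] [ 0.0202 -0.0367]
t 7.1 pos [0.5709 0.0945 0.1091] F [ 0.  -1.8 -0.5] w 41.1 q [-0.04  0.35  1.7  -0.    1.09  0.08]
shift [ 1.1  0.8 -0.2] turn [0.08 0.07 0.18]
```

```bash
python3 -m handwheel '[6,0,0,0,0,0,30, 14,0,0,0,0,0,30, 22,0,0,0,0,0,30, 30,0,0,0,0,0,30, 36,0,0,0,0,0,30, 41,0,0,0,0,0,30, 45,0,0,0,0,0,30, 47,0,0,0,0,0,30, 49,0,0,0,0,0,30, 49,0,0,0,0,0,30]' 60
```

```text
time_s: 8.1
tool_pos: [0.571, 0.0944, 0.0599]
tool_rot: [0.039, 0.706, -0.042, 0.706]
ft_force: [-0.2, -1.2, -1.3]
grip_width: 0.0408
```

```bash
python3 -m handwheel '[0,2,0,0,0,0,30, 0,4,0,0,0,0,30, 0,6,0,0,0,0,30, 0,8,0,0,0,0,30, 0,9,0,0,0,0,30, 0,9,0,0,0,0,30, 0.6,9,0,0,0,0,30, 1.2,9,0,0,0,0,30, 1.8,9,0,0,0,0,30, 1.8,9,0,0,0,0,30]' 60
```

```text
time_s: 9.1
tool_pos: [0.5721, 0.1033, 0.0589]
tool_rot: [0.039, 0.706, -0.042, 0.706]
ft_force: [-2.5, 0.6, 6.8]
grip_width: 0.0407
```

Run:
```python
from tgt import *
for i in range(3):
    im=get_image('wrist');print(np.round(sense()['ft_force'],1),np.round(sense()['tool_pos'],4))
cv2.imwrite('pics/w5.png',im['pixels'])
```

```text
[-3.3  0.   6.4] [0.572  0.1033 0.0589]
[-3.2  0.1  6. ] [0.572  0.1033 0.0589]
[-3.5 -0.3  5.8] [0.572  0.1033 0.0589]
```

View pics/w5.png

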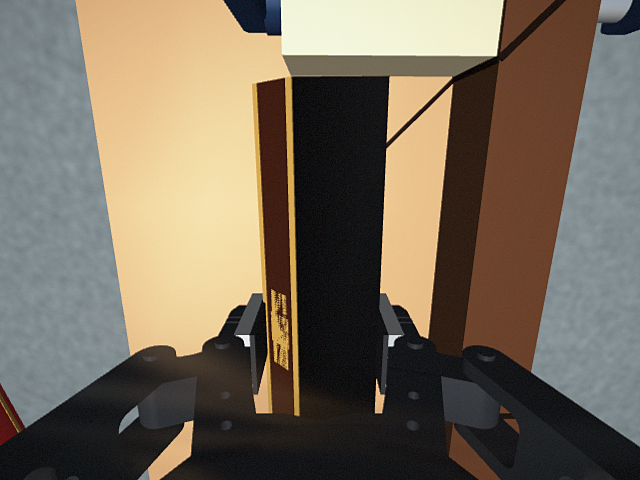

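The view shows the moulding on the bed, with its end at (340,76) just short of the stop (lower edge (285..455,76)). The bed force is about 6 N. Now I slide it to the stop.

```bash
python3 -m handwheel '[-0.3,0.5,0,0,0,0,30, -0.3,1,0,0,0,0,30, -0.3,1.5,0,0,0,0,30, -0.3,2,0,0,0,0,30, -0.3,2.5,0,0,0,0,30, -0.3,2.8,0,0,0,0,30, -0.3,3,0,0,0,0,30, -0.3,3,0,0,0,0,30, -0.3,3,0,0,0,0,30, -0.3,3,0,0,0,0,30]' 60
```

```text
time_s: 10.25
tool_pos: [0.5723, 0.1063, 0.0591]
tool_rot: [0.039, 0.706, -0.042, 0.706]
ft_force: [0.3, 0.4, -1.1]
grip_width: 0.0404
```

Run:
```python
from tgt import *
im=get_image('wrist')
s=sense();print(np.round(s['ft_force'],1),np.round(s['tool_pos'],4),inblk(s['tool_pos']))
rel(s['tool_pos'],T_down(BY))
```

```text
[-0.5  0.2 -1.5] [0.5724 0.1063 0.0592] [ 0.00024415 -0.04197943]
t 10.3 pos [0.5724 0.1063 0.0592] F [-0.5  0.2 -1.5] w 40.7 q [-0.02  0.43  1.71 -0.    1.    0.1 ]
shift [0. 0. 0.] turn [0.08 0.06 0.18]
```

```bash
python3 -m handwheel '[0.1,0.3,0,0,0,0,30, 0.1,0.6,0,0,0,0,30, 0.1,0.9,0,0,0,0,30, 0.1,1.2,0,0,0,0,30, 0.1,1.4,0,0,0,0,30, 0.1,1.6,0,0,0,0,30, 0.1,1.8,0,0,0,0,30, 0.1,2,0,0,0,0,30, 0.1,2,0,0,0,0,30, 0.1,2,0,0,0,0,30]' 60
```

```text
time_s: 11.3
tool_pos: [0.5726, 0.1083, 0.0591]
tool_rot: [0.039, 0.706, -0.042, 0.706]
ft_force: [1.1, 0.2, -0.7]
grip_width: 0.0409
```

```bash
python3 -m handwheel '[0.1,0.3,0,0,0,0,30, 0.1,0.6,0,0,0,0,30, 0.1,0.9,0,0,0,0,30, 0.1,1.2,0,0,0,0,30, 0.1,1.4,0,0,0,0,30, 0.1,1.6,0,0,0,0,30, 0.1,1.8,0,0,0,0,30, 0.1,2,0,0,0,0,30, 0.1,2,0,0,0,0,30, 0.1,2,0,0,0,0,30]' 60
```

```text
time_s: 12.3
tool_pos: [0.5726, 0.1084, 0.059]
tool_rot: [0.039, 0.706, -0.043, 0.706]
ft_force: [-2.5, -9.6, 1.1]
grip_width: 0.0403
```

Run:
```python
from tgt import *
im=get_image('wrist')
s=sense();print(np.round(s['ft_force'],1),np.round(s['tool_pos'],4),inblk(s['tool_pos']))
cv2.imwrite('pics/w6.png',im['pixels'])
```

```text
[ -1.7 -10.5   0.9] [0.5726 0.1084 0.059 ] [ 0.00026901 -0.03987826]
```

View pics/w6.png

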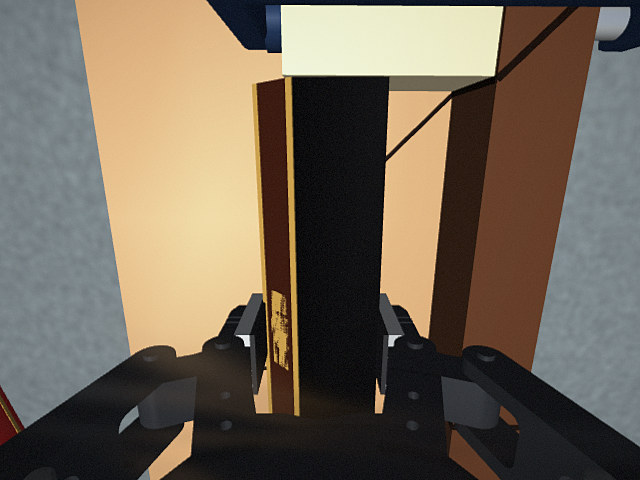

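The view shows the moulding's end flush on the stop at (285..390,76), with about 10 N on the stop. I relax, then open the fingers.

```bash
python3 -m handwheel '[0.2,0.1,0,0,0,0,30, 0.2,0.1,0,0,0,0,30, 0.2,0.1,0,0,0,0,44, 0.2,0.1,0,0,0,0,46, 0,0,0,0,0,0,50, 0,0,0,0,0,0,54, 0,0,0,0,0,0,56, 0,0,0,0,0,0,56, 0,0,0,0,0,0,56, 0,0,0,0,0,0,56]' 40
```

```text
time_s: 13.35
tool_pos: [0.5726, 0.1084, 0.059]
tool_rot: [0.039, 0.706, -0.043, 0.706]
ft_force: [-0.0, -0.4, -0.1]
grip_width: 0.0559
```

Run:
```python
from tgt import *
im=get_image('wrist')
s=sense();print(np.round(s['ft_force'],1),np.round(s['tool_pos'],4),inblk(s['tool_pos']))
cv2.imwrite('pics/w7.png',im['pixels'])
```

```text
[-0.3  0.1  0.7] [0.5726 0.1084 0.059 ] [ 0.00025435 -0.03987346]
```

View pics/w7.png

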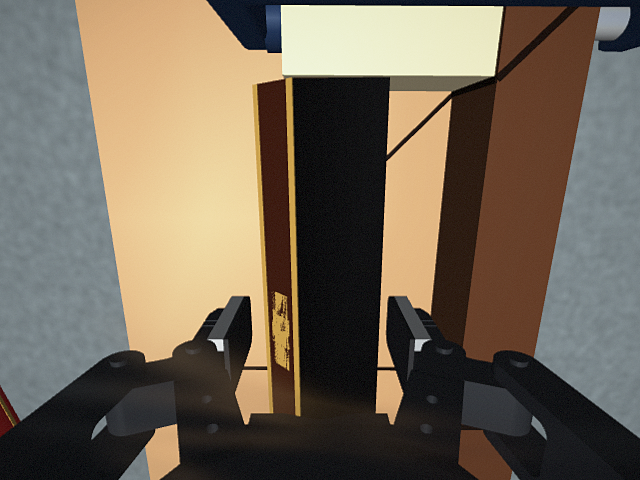

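The view shows both fingers clear of the moulding, which hasn't moved and is still at the stop. I retreat upwards and check how far the tool can tilt by fitting the arm's geometry.

```bash
python3 -m handwheel '[-5,0,0,0,0,0,56, -12,0,0,0,0,0,58, -20,0,0,0,0,0,60, -30,0,0,0,0,0,60, -42,0,0,0,0,0,60, -54,0,0,0,0,0,60, -66,0,-10,0,0,0,60, -74,0,-20,0,0,0,50, -80,0,-30,0,0,0,40, -80,0,-40,0,0,0,30]' 40
```

```text
time_s: 14.4
tool_pos: [0.5331, 0.1135, 0.1404]
tool_rot: [0.039, 0.705, -0.043, 0.707]
ft_force: [0.8, -0.6, 0.8]
grip_width: 0.0303
```

Run:
```python
from tgt import *
from scipy.optimize import least_squares
s=sense()
D=[(.574,.2445,.1815,1.6075),(.4745,.2055,-.01,1.89),(.475,.0167,.31,1.99),(.476,.1093,.14,1.96),(.579,.109,.35,1.70),(.582,.059,.43,1.71),(np.hypot(*s['tool_pos'][:2]),s['tool_pos'][2],*s['joint_positions'][1:3])]
D=np.array(D)
f=lambda p:np.r_[p[0]*np.sin(D[:,2])+p[1]*np.sin(D[:,2]+D[:,3])-D[:,0],p[2]+p[0]*np.cos(D[:,2])+p[1]*np.cos(D[:,2]+D[:,3])-D[:,1]]
r=least_squares(f,[.5,.5,-.1]);L1,L2,H=r.x;print(r.x,np.abs(r.fun).max())
for d in(.25,.3,.35):
  for th in(0,20,30,40,45):
    t=np.radians(th);rr=.57-.03-d*np.sin(t);z=.08+d*np.cos(t)-(H+d)
    c=(rr*rr+z*z-L1**2-L2**2)/(2*L1*L2);q3=np.arccos(c);q2=np.arctan2(rr,z)-np.arctan2(L2*np.sin(q3),L1+L2*c)
    print(d,th,np.round([q2,q3,np.pi-t-q2-q3],2))
# what the top view sees now
for c in('wrist','top'):
    im=get_image(c);cv2.imwrite(f'pics/{c}8.png',im['pixels'] if c=='wrist' else cv2.resize(im['pixels'][110:260,140:360],None,fx=3.6,fy=3.6,interpolation=cv2.INTER_CUBIC))
rel(s['tool_pos'],T_down(BY))
```

```text
[ 0.37348227  0.50303986 -0.00991263] 0.015472810196679343
0.25 0 [0.31 1.82 1.01]
0.25 20 [0.13 2.07 0.59]
0.25 30 [0.06 2.19 0.37]
0.25 40 [0.03 2.29 0.13]
0.25 45 [ 0.02  2.34 -0.  ]
0.3 0 [0.31 1.82 1.01]
0.3 20 [0.09 2.12 0.58]
0.3 30 [0.01 2.26 0.35]
0.3 40 [-0.03  2.38  0.09]
0.3 45 [-0.03  2.43 -0.04]
0.35 0 [0.31 1.82 1.01]
0.35 20 [0.05 2.17 0.57]
0.35 30 [-0.04  2.33  0.33]
0.35 40 [-0.09  2.47  0.06]
0.35 45 [-0.08  2.53 -0.09]
t 14.5 pos [0.5316 0.1137 0.1389] F [-0.8 -0.2 -0. ] w 30.1 q [-0.    0.23  1.77 -0.01  1.13  0.11]
shift [-1.5 -0.   1.6] turn [ 0.09 -0.02  0.34]
```

View pics/wrist8.png

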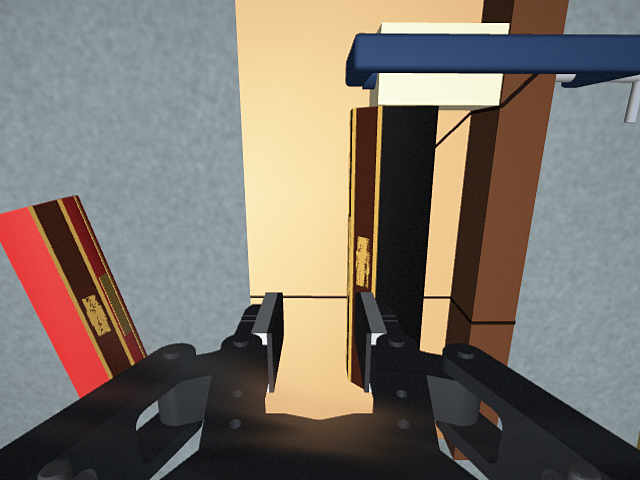

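The wrist view shows the moulding at the stop ((352..437,106)) with its bevel facing the robot. The model allows about 25° of tilt before joint 5 reaches its limit. I'll use 20° with the jaws turned along the fence, so both fingertips make a 29 mm wide contact.

```bash
cat >> tgt.py <<'E'
def T_tilt(deg):
    t=np.radians(deg);bx=np.array([np.cos(BY),np.sin(BY),0]);by=np.array([-np.sin(BY),np.cos(BY),0])
    x=np.sin(t)*bx-np.cos(t)*np.array([0,0,1.]);return np.c_[x,np.cross(by,x),by]
E
python3 - <<'E'
from tgt import *
rel(blk(-.075,-.040,.120),T_tilt(20))
print(np.round(inblk(sense()['tool_pos']),4))
s=sense();Rt=R.from_quat(s['tool_rot']).as_matrix()
rv=R.from_matrix(Rt.T@T_tilt(20))
key=rv.as_rotvec(); 
for k in range(1,13): print(k,np.round(np.degrees(key*k/12),1))
E
```

```text
t 14.5 pos [0.5316 0.1137 0.1389] F [-0.8 -0.2 -0. ] w 30.1 q [-0.    0.23  1.77 -0.01  1.13  0.11]
shift [ 19.   -0.5 -33.8] turn [-88.85 -15.96 -15.46]
[-0.0412 -0.0393]
1 [-7.4 -1.3 -1.3]
2 [-14.8  -2.7  -2.6]
3 [-22.2  -4.   -3.9]
4 [-29.6  -5.3  -5.2]
5 [-37.   -6.6  -6.4]
6 [-44.4  -8.   -7.7]
7 [-51.8  -9.3  -9. ]
8 [-59.2 -10.6 -10.3]
9 [-66.6 -12.  -11.6]
10 [-74.  -13.3 -12.9]
11 [-81.4 -14.6 -14.2]
12 [-88.9 -16.  -15.5]
```

```bash
python3 -m handwheel '[0,0,-5,-7.4,-1.3,-1.3,20, 0,0,-10,-14.8,-2.7,-2.6,10, 0,0,-15,-22.2,-4,-3.9,0, 0,0,-20,-29.6,-5.3,-5.2,0, 0,0,-25,-37,-6.6,-6.4,0, 0,0,-30,-44.4,-8,-7.7,0, 0,0,-34,-51.8,-9.3,-9,0, 0,0,-34,-59.2,-10.6,-10.3,0, 0,0,-34,-66.6,-12,-11.6,0, 0,0,-34,-74,-13.3,-12.9,0]' 60
```

```text
time_s: 15.5
tool_pos: [0.4976, 0.1177, 0.1386]
tool_rot: [-0.473, 0.508, 0.313, 0.649]
ft_force: [-0.2, 0.0, 0.4]
grip_width: 0.0001
```

Run:
```python
from tgt import *
rel(blk(-.055,-.040,.110),T_tilt(20))
im=get_image('wrist');cv2.imwrite('pics/w9.png',im['pixels'])
im=get_image('scene');cv2.imwrite('pics/s9.png',cv2.resize(im['pixels'][180:370,270:510],None,fx=3.3,fy=3.1,interpolation=cv2.INTER_CUBIC))
```

```text
t 15.5 pos [0.4976 0.1177 0.1386] F [-0.2  0.   0.4] w 0.1 q [ 0.05  0.01  2.06 -0.13  0.79 -1.06]
shift [ 33.3 -10.5   3.4] turn [-14.53  -2.64  -2.53]
```

View pics/w9.png

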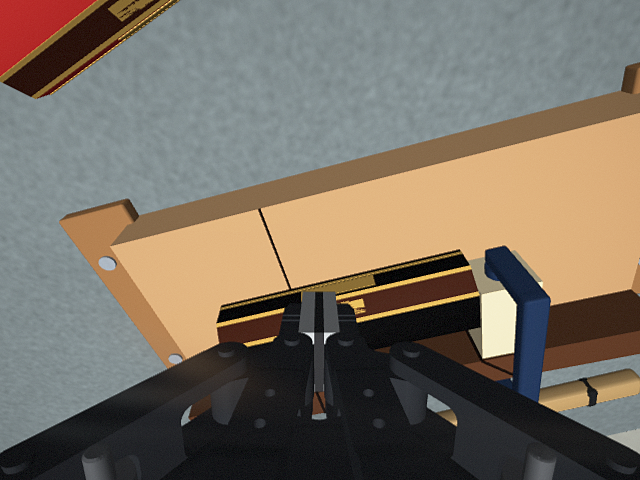

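View pics/s9.png

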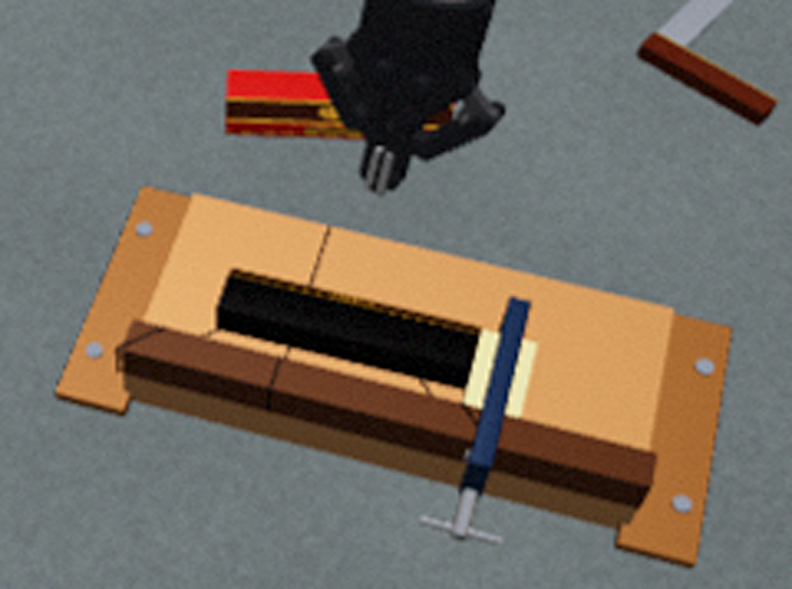

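The scene view shows the moulding butted to the stop and parallel to the fence, about 29 mm in front of it. I finish the turn and approach.

```bash
python3 -m handwheel '[5,-2,0,-5,-1,-1,0, 10,-4,1,-10,-2,-2,0, 16,-6,2,-14.5,-2.6,-2.5,0, 22,-8,3,-14.5,-2.6,-2.5,0, 28,-10,3,-14.5,-2.6,-2.5,0, 33,-10,3,-14.5,-2.6,-2.5,0, 33,-10,3,-14.5,-2.6,-2.5,0, 33,-10,3,-14.5,-2.6,-2.5,0, 33,-10,3,-14.5,-2.6,-2.5,0, 33,-10,3,-14.5,-2.6,-2.5,0]' 60
```

```text
time_s: 16.6
tool_pos: [0.5163, 0.1143, 0.11]
tool_rot: [-0.553, 0.44, 0.37, 0.603]
ft_force: [-0.4, -0.4, 0.0]
grip_width: -0.0002
```

Run:
```python
from tgt import *
rel(blk(-.045,-.040,.088),T_tilt(20))
print(inblk(sense()['tool_pos']))
im=get_image('wrist');cv2.imwrite('pics/w10.png',im['pixels'])
```

```text
t 16.6 pos [0.5163 0.1143 0.11  ] F [-0.4 -0.4  0. ] w -0.2 q [ 0.02  0.07  2.08 -0.08  0.65 -1.37]
shift [24.5 -3.2  0.6] turn [-0.3  -0.08 -0.11]
[-0.05635626 -0.04052579]
```

View pics/w10.png

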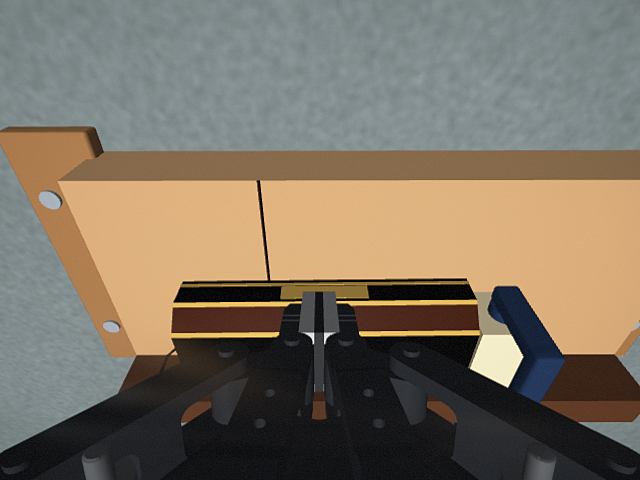

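The view shows the fingertips at (319,300), in line with the moulding's middle (emblem centre (325,292)), and the arm square to it. I go close, then diagonally to contact.

```bash
python3 -m handwheel '[5,-1,0,0,0,0,0, 10,-2,0,0,0,0,0, 15,-3,0,0,0,0,0, 20,-4.5,0,0,0,0,0, 24,-5.5,0,0,0,0,0, 26.7,-6.2,0,0,0,0,0, 26.7,-6.2,0,0,0,0,0, 28.5,-7,0,0,0,0,0, 30.3,-7.9,0,0,0,0,0, 30.3,-7.9,0,0,0,0,0]' 60
```

```text
time_s: 17.65
tool_pos: [0.5341, 0.1121, 0.0842]
tool_rot: [-0.553, 0.44, 0.37, 0.603]
ft_force: [-1.4, 0.1, 0.2]
grip_width: 0.0001
```

Run:
```python
from tgt import *
rel(blk(-.029,-.040,.0744),T_tilt(20))
print(inblk(sense()['tool_pos']))
im=get_image('wrist');cv2.imwrite('pics/w11.png',im['pixels'][200:420])
```

```text
t 17.65 pos [0.5341 0.1121 0.0842] F [-1.4  0.1  0.2] w 0.1 q [ 0.02  0.16  2.05 -0.08  0.59 -1.37]
shift [12.4 -5.6  0.7] turn [-0.3  -0.08 -0.1 ]
[-0.03846655 -0.04062292]
```

View pics/w11.png

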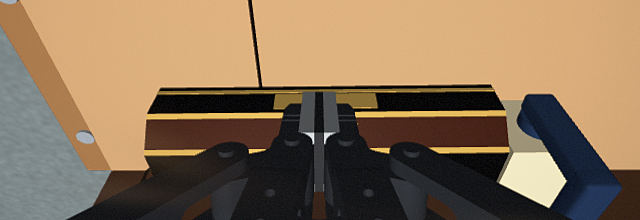

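```bash
python3 -m handwheel '[1,-0.4,0,0,0,0,0, 2,-0.9,0,0,0,0,0, 3,-1.4,0,0,0,0,0, 4,-1.9,0,0,0,0,0, 5,-2.3,0,0,0,0,0, 5.9,-2.7,0,0,0,0,0, 6.8,-3.2,0,0,0,0,0, 7.7,-3.6,0,0,0,0,0, 8.5,-4,0,0,0,0,0, 8.5,-4,0,0,0,0,0]' 60
```

```text
time_s: 18.7
tool_pos: [0.5406, 0.1113, 0.0775]
tool_rot: [-0.553, 0.44, 0.37, 0.603]
ft_force: [-0.1, -0.2, -0.0]
grip_width: -0.0001
```

```bash
python3 -m handwheel '[0.5,-0.2,0,0,0,0,0, 1,-0.5,0,0,0,0,0, 1.5,-0.7,0,0,0,0,0, 2,-0.9,0,0,0,0,0, 2.5,-1.2,0,0,0,0,0, 3,-1.4,0,0,0,0,0, 3.5,-1.6,0,0,0,0,0, 4,-1.9,0,0,0,0,0, 4.5,-2.1,0,0,0,0,0, 4.5,-2.1,0,0,0,0,0]' 60
```

```text
time_s: 19.7
tool_pos: [0.5441, 0.1109, 0.0739]
tool_rot: [-0.553, 0.44, 0.37, 0.603]
ft_force: [0.3, 0.0, -0.7]
grip_width: -0.0
```

Run:
```python
from tgt import *
rel(blk(-.029,-.040,.0744),T_tilt(20))
print(inblk(sense()['tool_pos']))
im=get_image('wrist');cv2.imwrite('pics/w12.png',im['pixels'][200:420])
im=get_image('scene');cv2.imwrite('pics/s12.png',cv2.resize(im['pixels'][210:340,290:470],None,fx=4.4,fy=4.4,interpolation=cv2.INTER_CUBIC))
```

```text
t 19.7 pos [0.5441 0.1109 0.0739] F [ 0.3  0.  -0.7] w -0.0 q [ 0.01  0.2   2.03 -0.08  0.57 -1.37]
shift [-0.7  0.5  0.7] turn [-0.3  -0.08 -0.11]
[-0.0283316  -0.04068778]
```

View pics/s12.png

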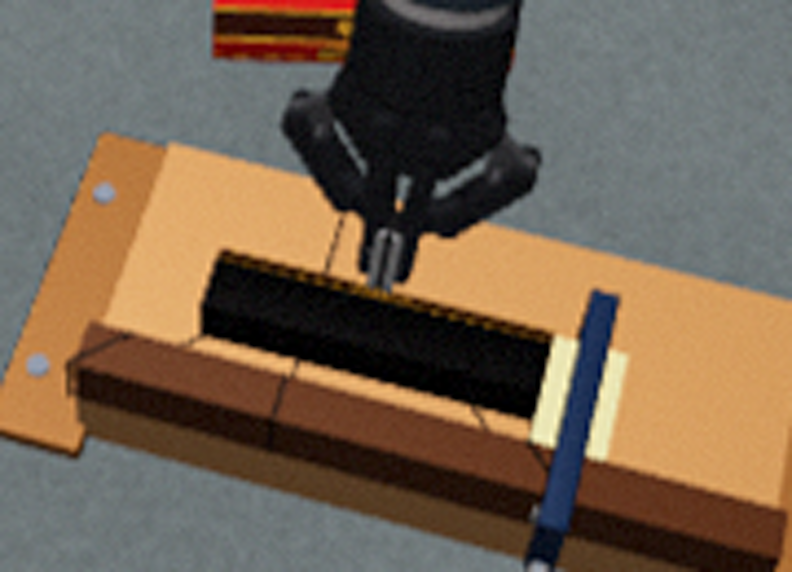

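View pics/w12.png

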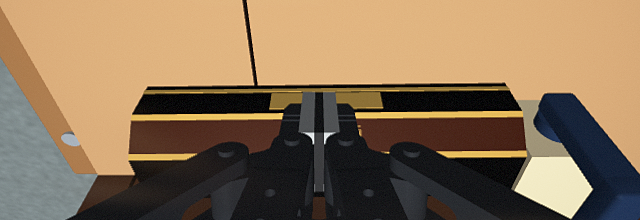

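The scene shows the tips at (380,280), just in front of the bevel's mid-section, not yet touching. I move horizontally.

```bash
python3 -m handwheel '[0.3,-0.9,0,0,0,0,0, 0.7,-1.9,0,0,0,0,0, 1,-2.8,0,0,0,0,0, 1.4,-3.8,0,0,0,0,0, 1.7,-4.7,0,0,0,0,0, 2.1,-5.6,0,0,0,0,0, 2.4,-6.6,0,0,0,0,0, 2.7,-7.5,0,0,0,0,0, 3.1,-8.5,0,0,0,0,0, 3.4,-9.4,0,0,0,0,0]' 60
```

```text
time_s: 20.8
tool_pos: [0.5541, 0.1097, 0.0739]
tool_rot: [-0.553, 0.44, 0.37, 0.603]
ft_force: [-0.9, 0.7, 0.7]
grip_width: 0.0004
```

Run:
```python
from tgt import *
rel(blk(-.029,-.040,.0744),T_tilt(20))
print(inblk(sense()['tool_pos']))
im=get_image('wrist');cv2.imwrite('pics/w13.png',im['pixels'][200:420])
im=get_image('scene');cv2.imwrite('pics/s13.png',cv2.resize(im['pixels'][210:340,290:470],None,fx=4.4,fy=4.4,interpolation=cv2.INTER_CUBIC))
```

```text
t 20.8 pos [0.5541 0.1097 0.0739] F [-0.9  0.7  0.7] w 0.4 q [ 0.01  0.22  2.   -0.08  0.58 -1.38]
shift [-4.1  9.9  0.7] turn [-0.3  -0.08 -0.11]
[-0.0182924  -0.04073419]
```

View pics/s13.png

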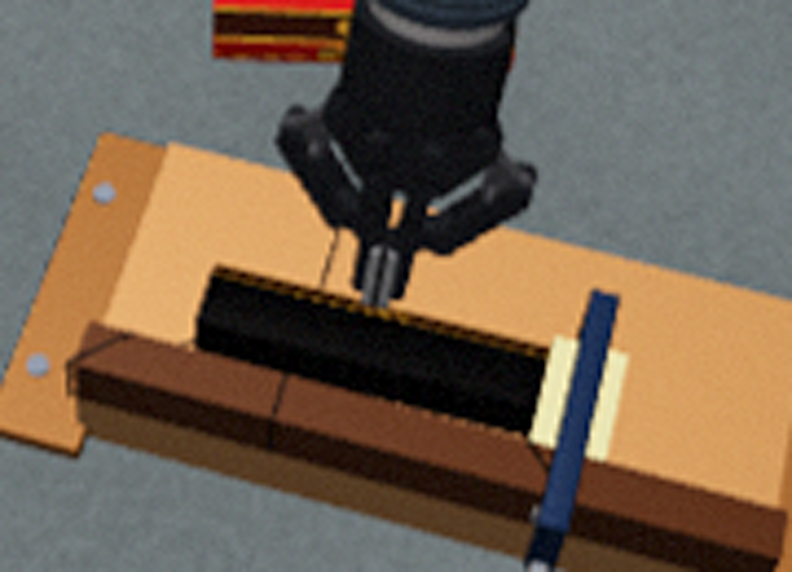

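View pics/w13.png

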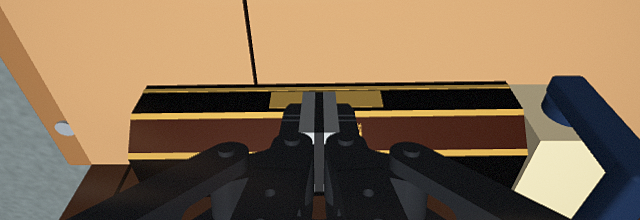

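The moulding is now sliding with the fingers towards the fence and staying parallel. I continue.

```bash
python3 -m handwheel '[0.5,-1.4,0,0,0,0,0, 1,-2.8,0,0,0,0,0, 1.5,-4.2,0,0,0,0,0, 2,-5.6,0,0,0,0,0, 2.6,-7,0,0,0,0,0, 3.1,-8.4,0,0,0,0,0, 3.6,-9.8,0,0,0,0,0, 4.1,-11.2,0,0,0,0,0, 4.6,-12.6,0,0,0,0,0, 5.1,-14,0,0,0,0,0]' 60
```

```text
time_s: 21.9
tool_pos: [0.5661, 0.1066, 0.0733]
tool_rot: [-0.552, 0.443, 0.372, 0.6]
ft_force: [-29.4, -8.2, 27.9]
grip_width: -0.0
```

Run:
```python
from tgt import *
rel(blk(-.029,-.040,.0744),T_tilt(20))
print(inblk(sense()['tool_pos']))
im=get_image('wrist');cv2.imwrite('pics/w14.png',im['pixels'][200:420])
im=get_image('scene');cv2.imwrite('pics/s14.png',cv2.resize(im['pixels'][210:340,290:470],None,fx=4.4,fy=4.4,interpolation=cv2.INTER_CUBIC))
```

```text
t 21.9 pos [0.5661 0.1066 0.0733] F [-29.4  -8.2  27.9] w -0.0 q [ 0.    0.24  1.97 -0.08  0.59 -1.39]
shift [-8.7 21.3  2.2] turn [-0.26 -0.25 -0.51]
[-0.0060739  -0.04236761]
```

View pics/s14.png

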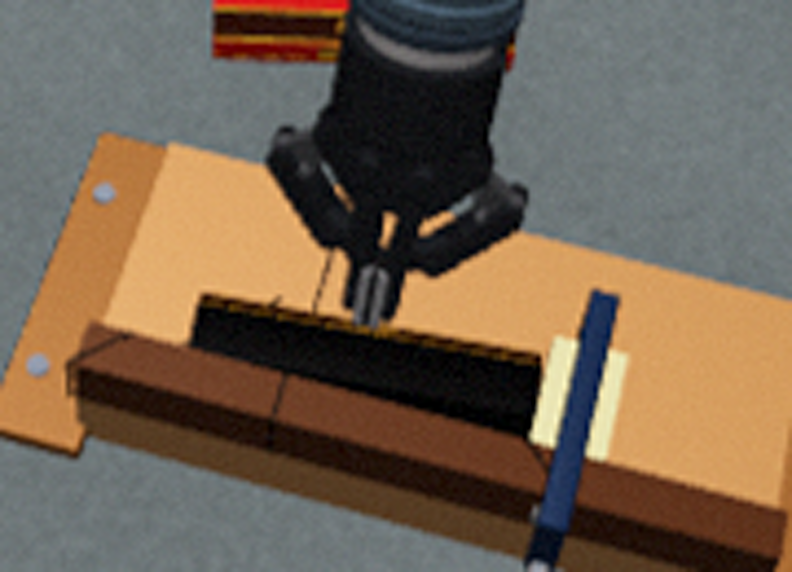

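View pics/w14.png

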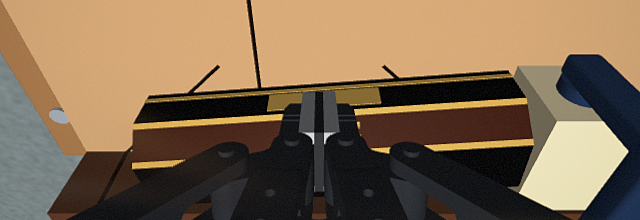

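The force reached 29/28 N. The wrist view shows the moulding yawed about 4°: the right end is ahead and the left end, by the stop, lags, so it has wedged. I back off along the diagonal and measure.

```bash
python3 -m handwheel '[-1,0.5,0,0,0,0,0, -3,1.5,0,0,0,0,0, -6,3,0,0,0,0,0, -9,4.2,0,0,0,0,0, -12,6,0,0,0,0,0, -18,8,0,0,0,0,0, -25,11,0,0,0,0,0, -32,14,0,0,0,0,0, -38,17,0,0,0,0,0, -38,17,0,0,0,0,0]' 60
```

```text
time_s: 23.0
tool_pos: [0.5373, 0.1104, 0.1045]
tool_rot: [-0.553, 0.443, 0.371, 0.601]
ft_force: [0.5, -0.4, 0.6]
grip_width: -0.0
```

Run:
```python
from tgt import *
rel(blk(-.029,-.040,.0744),T_tilt(20))
print(inblk(sense()['tool_pos']))
im=get_image('wrist');cv2.imwrite('pics/w15.png',im['pixels'])
im=get_image('scene');cv2.imwrite('pics/s15.png',cv2.resize(im['pixels'][230:350,300:460],None,fx=5,fy=5,interpolation=cv2.INTER_CUBIC))
```

```text
t 23.0 pos [0.5373 0.1104 0.1045] F [ 0.5 -0.4  0.6] w -0.0 q [ 0.01  0.13  2.03 -0.08  0.65 -1.38]
shift [30.4  4.4  2.1] turn [-0.24 -0.23 -0.43]
[-0.0350388  -0.04194787]
```

View pics/s15.png

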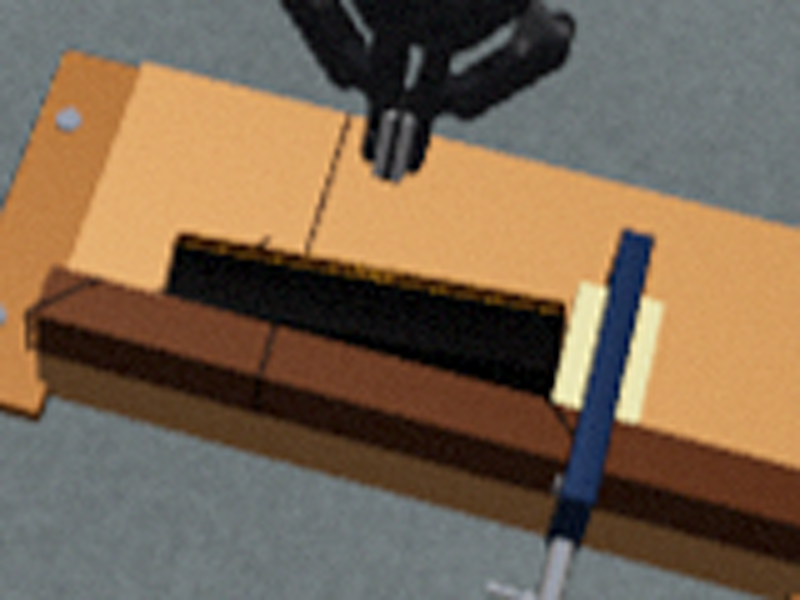

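View pics/w15.png

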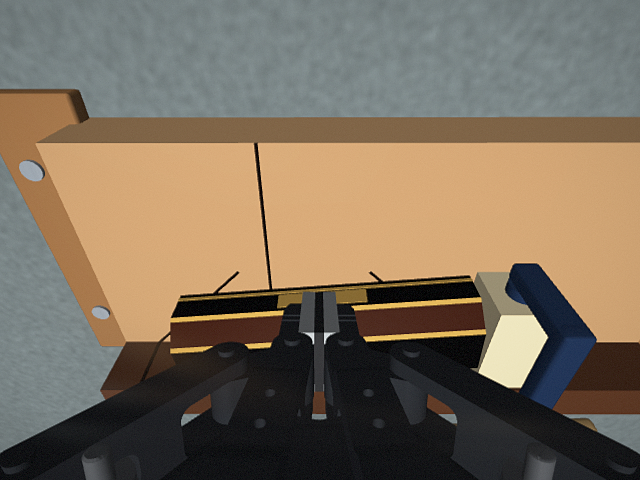

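The moulding is yawed. The right end is near the fence (image left) and the left end is still touching the stop. I measure it.

Run:
```python
from tgt import *
im=get_image('wrist')
for n,uv,z in(('bot R',(181,297),.04),('bot L',(471,277),.04),('bev-lo R',(175,319),.058),('bev-lo L',(482,299),.058),('bev-hi R',(171,350),.072),('bev-hi L',(486,332),.072),('stop edge near',(476,273),.04),('stop top',(488,316),.074)):
    w=at_z(im,uv,z);print(n,np.round(inblk(w),4))
rel(blk(-.049,-.010,.1),T_tilt(20))
```

```text
bot R [ 0.0087 -0.1267]
bot L [-0.0063  0.0437]
bev-lo R [ 0.0086 -0.1245]
bev-lo L [-0.0061  0.0436]
bev-hi R [ 0.0179 -0.1243]
bev-hi L [0.0041 0.0431]
stop edge near [-0.0092  0.0458]
stop top [-0.0098  0.0398]
t 23.15 pos [0.5376 0.1102 0.1037] F [-0.8  1.2 -0.2] w -0.0 q [ 0.01  0.13  2.03 -0.08  0.65 -1.38]
shift [-1.4 14.8 32.1] turn [-0.25 -0.25 -0.48]
```

The right end's back is at about 50 mm, so it is on the fence. The left end lags by about 15 mm, a yaw of 5°. I'll push again about 28 mm left of centre.

```bash
python3 - <<'E'
from tgt import *
rel(blk(-.030,-.012,.0739),T_tilt(20))
E
python3 -m handwheel '[0,2,6,0,0,0,0, 0,4,12,0,0,0,0, 0,4,18,0,0,-0.3,0, 0,4,24,0,0,-0.3,0, 0,4,30,0,0,-0.3,0, 6,4,30,0,0,-0.3,0, 12,4,30,0,0,-0.3,0, 18,4,30,0,0,-0.3,0, 24,5,30,0,0,-0.3,0, 24,5,30,0,0,-0.3,0]' 60
python3 - <<'E'
from tgt import *
rel(blk(-.030,-.012,.0739),T_tilt(20))
print(inblk(sense()['tool_pos']))
im=get_image('wrist');cv2.imwrite('pics/w16.png',im['pixels'])
E
```

```text
t 23.15 pos [0.5376 0.1102 0.1037] F [-0.8  1.2 -0.2] w -0.0 q [ 0.01  0.13  2.03 -0.08  0.65 -1.38]
shift [29.5  5.6 30.2] turn [-0.25 -0.25 -0.48]
time_s: 24.15
tool_pos: [0.5438, 0.1391, 0.0779]
tool_rot: [-0.553, 0.442, 0.37, 0.601]
ft_force: [-0.3, -0.1, -0.3]
grip_width: -0.0005
t 24.15 pos [0.5438 0.1391 0.0779] F [-0.3 -0.1 -0.3] w -0.5 q [ 0.08  0.21  2.   -0.12  0.59 -1.28]
shift [ 4.4 -0.5  0.7] turn [-0.27 -0.28 -0.31]
[-0.03193051 -0.0126807 ]
```

View pics/w16.png

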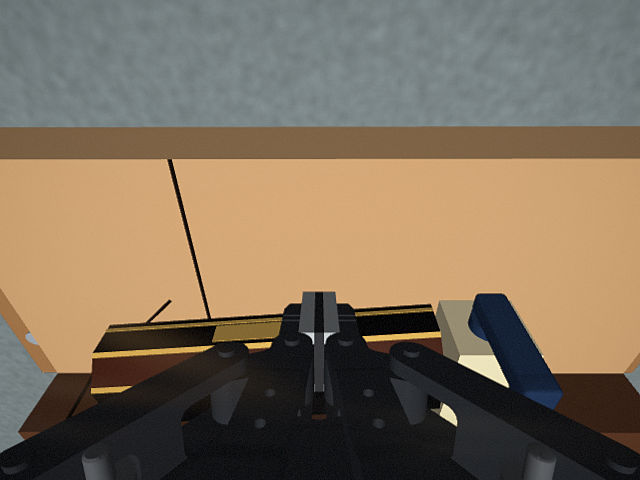

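```bash
python3 -m handwheel '[3.8,1,0,0,0,0,0, 4.5,-0.5,0,0,0,0,0, 5.2,-2.4,0,0,0,0,0, 5.9,-4.3,0,0,0,0,0, 6.6,-6.1,0,0,0,0,0, 7.3,-8,0,0,0,0,0, 8,-10,0,0,0,0,0, 8.7,-12,0,0,0,0,0, 9.4,-14,0,0,0,0,0, 9.8,-15.2,0,0,0,0,0]' 60
python3 -m handwheel '[0.3,-0.9,0,0,0,0,0, 0.7,-1.9,-0.1,0,0,0,0, 1,-2.8,-0.2,0,0,0,0, 1.4,-3.8,-0.3,0,0,0,0, 1.7,-4.7,-0.4,0,0,0,0, 2.1,-5.6,-0.5,0,0,0,0, 2.4,-6.6,-0.6,0,0,0,0, 2.7,-7.5,-0.7,0,0,0,0, 3.1,-8.5,-0.8,0,0,0,0, 3.4,-9.4,-0.8,0,0,0,0]' 60
python3 - <<'E'
from tgt import *
rel(blk(-.030,-.012,.0739),T_tilt(20))
print(inblk(sense()['tool_pos']))
im=get_image('wrist');cv2.imwrite('pics/w17.png',im['pixels'])
im=get_image('scene');cv2.imwrite('pics/s17.png',cv2.resize(im['pixels'][230:350,300:460],None,fx=5,fy=5,interpolation=cv2.INTER_CUBIC))
E
```

```text
time_s: 25.2
tool_pos: [0.5618, 0.137, 0.0744]
tool_rot: [-0.553, 0.442, 0.37, 0.601]
ft_force: [-0.4, -0.3, -0.6]
grip_width: 0.0002
time_s: 26.2
tool_pos: [0.5716, 0.135, 0.0743]
tool_rot: [-0.553, 0.442, 0.37, 0.601]
ft_force: [-1.1, 0.4, 0.4]
grip_width: 0.0001
t 26.2 pos [0.5716 0.135  0.0743] F [-1.1  0.4  0.4] w 0.1 q [ 0.06  0.27  1.94 -0.12  0.6  -1.3 ]
shift [-8.5 24.8  1.4] turn [-0.27 -0.27 -0.27]
[-0.00382705 -0.01355654]
```

View pics/w17.png

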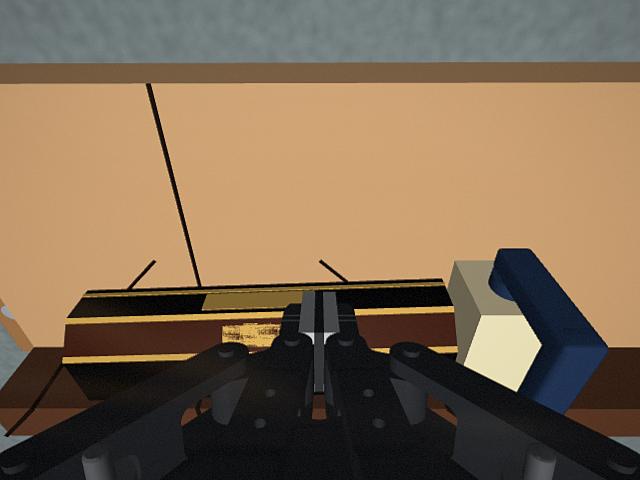

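View pics/s17.png

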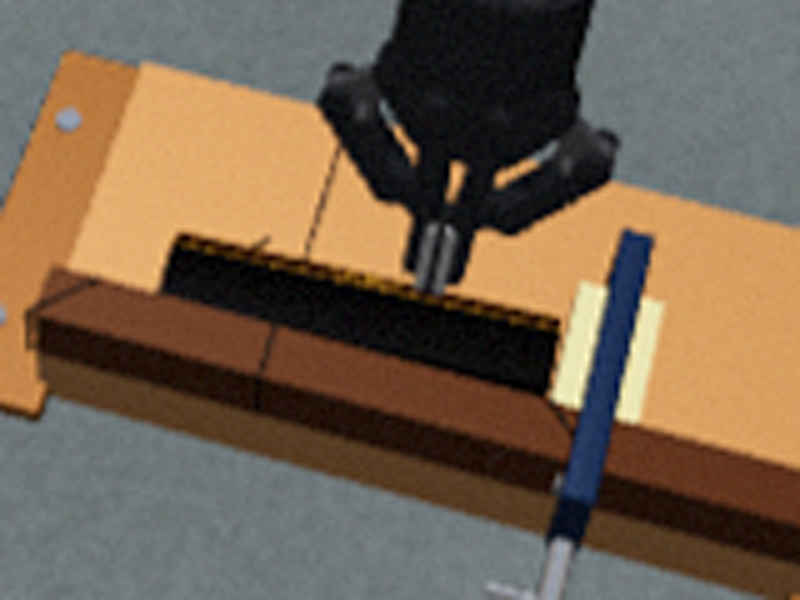

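The yaw is closing, now about 2°, and a few mm of gap has opened at the stop. I continue carefully.

```bash
python3 -m handwheel '[0.2,-0.6,0,0,0,0,0, 0.4,-1.1,0,0,0,0,0, 0.6,-1.7,0,0,0,0,0, 0.8,-2.3,0,0,0,0,0, 1,-2.8,0,0,0,0,0, 1.2,-3.4,0,0,0,0,0, 1.4,-4,0,0,0,0,0, 1.6,-4.5,0,0,0,0,0, 1.6,-4.5,0,0,0,0,0, 1.6,-4.5,0,0,0,0,0]' 60
python3 - <<'E'
from tgt import *
rel(blk(-.030,-.012,.0739),T_tilt(20))
print(inblk(sense()['tool_pos']))
im=get_image('wrist');cv2.imwrite('pics/w18.png',im['pixels'])
E
```

```text
time_s: 27.3
tool_pos: [0.5766, 0.1343, 0.0745]
tool_rot: [-0.553, 0.442, 0.37, 0.601]
ft_force: [-1.1, -0.6, 0.4]
grip_width: -0.0001
t 27.3 pos [0.5766 0.1343 0.0745] F [-1.1 -0.6  0.4] w -0.1 q [ 0.06  0.27  1.93 -0.11  0.6  -1.3 ]
shift [-10.   29.6   1.4] turn [-0.28 -0.27 -0.24]
[ 0.00121961 -0.01363327]
```

View pics/w18.png

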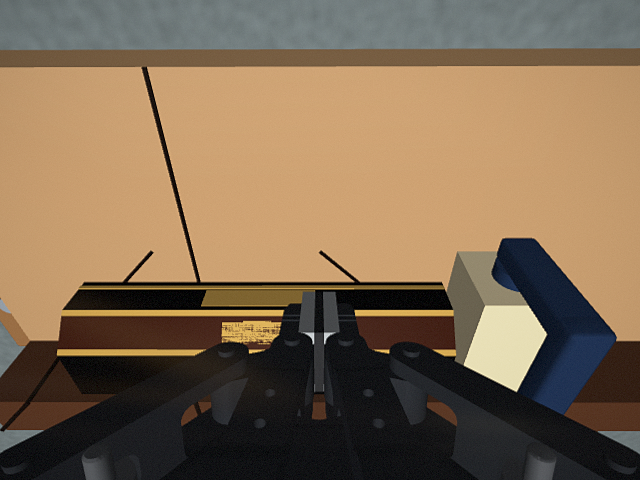

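```bash
python3 -m handwheel '[0.1,-0.3,0,0,0,0,0, 0.2,-0.5,0,0,0,0,0, 0.3,-0.8,0,0,0,0,0, 0.4,-1,0,0,0,0,0, 0.4,-1.2,0,0,0,0,0, 0.5,-1.4,0,0,0,0,0, 0.5,-1.5,0,0,0,0,0, 0.5,-1.5,0,0,0,0,0, 0.5,-1.5,0,0,0,0,0, 0.5,-1.5,0,0,0,0,0]' 60
python3 - <<'E'
from tgt import *
rel(blk(-.030,-.012,.0739),T_tilt(20))
print(inblk(sense()['tool_pos']))
im=get_image('wrist')
for n,uv,z in(('bot R',(84,284),.04),('bot L',(444,283),.04),('bev-lo R',(67,312),.058),('bev-lo L',(453,312),.058),('stop near top',(478,306),.074),('stop near bot',(455,252),.04)):
    print(n,np.round(inblk(at_z(im,uv,z)),4))
cv2.imwrite('pics/w19.png',im['pixels'])
E
```

```text
time_s: 28.35
tool_pos: [0.577, 0.1343, 0.0742]
tool_rot: [-0.553, 0.443, 0.371, 0.601]
ft_force: [-9.2, 0.2, 7.1]
grip_width: 0.0004
t 28.35 pos [0.577  0.1343 0.0742] F [-9.2  0.2  7.1] w 0.4 q [ 0.06  0.28  1.93 -0.11  0.6  -1.3 ]
shift [-10.3  29.8   1.4] turn [-0.26 -0.29 -0.38]
[ 0.00155681 -0.01359636]
bot R [ 0.0087 -0.1275]
bot L [0.0087 0.0443]
bev-lo R [ 0.0092 -0.1257]
bev-lo L [0.0098 0.0435]
stop near top [-0.0096  0.0441]
stop near bot [-0.0095  0.0458]
```

View pics/w19.png

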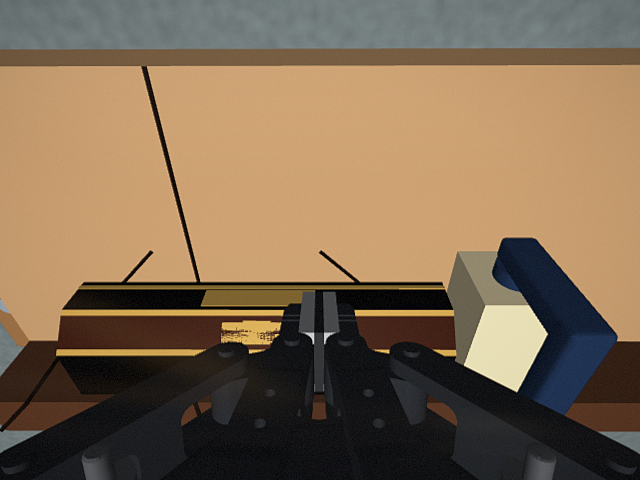

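The fingers now press with 9/7 N, the moulding is parallel, and its back is at about 50.5 mm, which is on the fence. About 1 mm of gap remains at the stop (end at (455,330)). I'll go round to the right end and tap it home.

```bash
python3 -m handwheel '[-4,2,0,0,0,0,0, -9,4,0,0,0,0,0, -15,6,0,0,0,0,0, -25,2,-5,0,0,0,0, -38,-4,-25,0,0,0,0, -45,-8,-50,0,0,0,0, -45,-8,-80,0,0,0,0, -45,-8,-110,0,0,0,0, -42,-15,-135,0,0,0,0, -36,-25,-150,0,0,0,0]' 60
python3 - <<'E'
from tgt import *
rel(blk(.021,-.160,.066),T_tilt(20))
print(inblk(sense()['tool_pos']))
im=get_image('wrist');cv2.imwrite('pics/w20.png',im['pixels'])
E
```

```text
time_s: 29.4
tool_pos: [0.5704, -0.018, 0.1185]
tool_rot: [-0.553, 0.443, 0.37, 0.601]
ft_force: [0.1, 0.4, -0.1]
grip_width: 0.0004
t 29.4 pos [ 0.5704 -0.018   0.1185] F [ 0.1  0.4 -0.1] w 0.4 q [-0.26  0.14  1.99  0.07  0.68 -1.76]
shift [52.2 10.   5.9] turn [-0.32 -0.35 -0.26]
[ 0.01272242 -0.16566533]
```

View pics/w20.png

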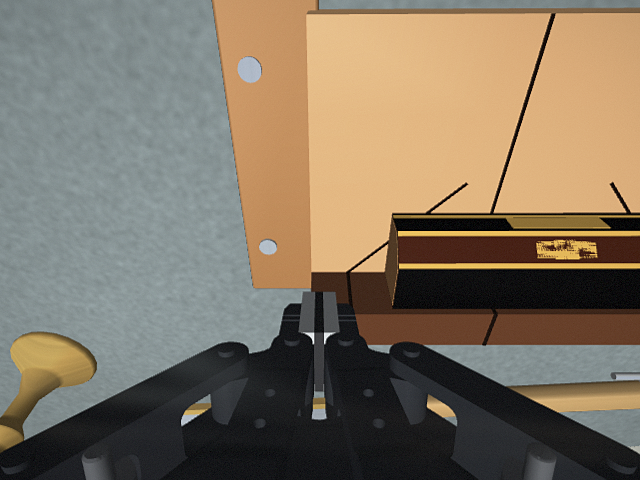

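```bash
python3 -m handwheel '[6,-4,2,0,0,0,0, 14,-2,5,0,0,0,0, 22,0,6,0,0,0,0, 30,2,6,0,0,0,0, 38,5,6,0,0,0,0, 45,7,6,0,0,0,0, 50,9,6,0,0,0,0, 52,10,6,0,0,0,0, 52,10,11,0,0,0,0, 52,10,16,0,0,0,0]' 60
python3 -m handwheel '[0,0,1,0,0,0,0, 0,0,2,0,0,0,0, 0,0,3,0,0,0,0, 0,0,4,0,0,0,0, 0,0,5,0,0,0,0, 0,0,6,0,0,0,0, 0,0,7,0,0,0,0, 0,0,8,0,0,0,0, 0,0,9,0,0,0,0, 0,0,9,0,0,0,0]' 60
python3 - <<'E'
from tgt import *
rel(blk(.021,-.142,.066),T_tilt(20))
print(inblk(sense()['tool_pos']))
im=get_image('wrist');cv2.imwrite('pics/w21.png',im['pixels'])
E
```

```text
time_s: 30.45
tool_pos: [0.5827, -0.0052, 0.0667]
tool_rot: [-0.554, 0.443, 0.368, 0.602]
ft_force: [0.3, -0.8, 0.9]
grip_width: -0.0002
time_s: 31.45
tool_pos: [0.5838, 0.0039, 0.0666]
tool_rot: [-0.554, 0.443, 0.368, 0.602]
ft_force: [-0.1, 0.0, 0.5]
grip_width: -0.0001
t 31.45 pos [0.5838 0.0039 0.0666] F [-0.1  0.   0.5] w -0.1 q [-0.21  0.26  1.97  0.05  0.56 -1.69]
shift [-0.3  2.5  0.3] turn [-0.38 -0.42 -0.12]
[ 0.02345583 -0.14234359]
```

View pics/w21.png

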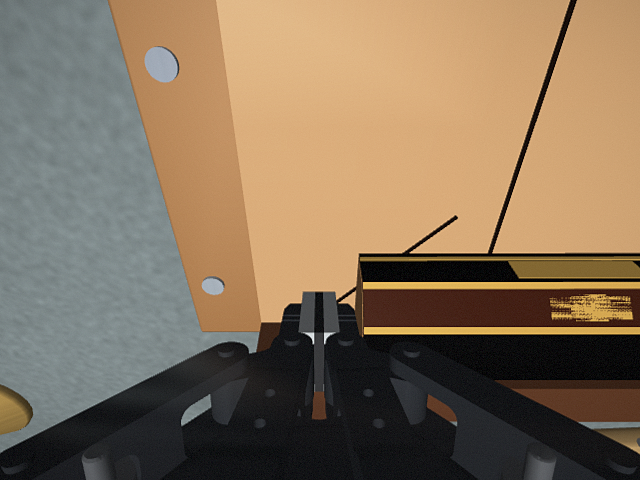

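```bash
python3 -m handwheel '[0,0,0.7,0,0,0,0, 0,0,1.4,0,0,0,0, 0,0,2.1,0,0,0,0, 0,0,2.8,0,0,0,0, 0,0,3.5,0,0,0,0, 0,0,4.2,0,0,0,0, 0,0,4.8,0,0,0,0, 0,0,5.4,0,0,0,0, 0,0,6,0,0,0,0, 0,0,6,0,0,0,0]' 60
```

```text
time_s: 32.5
tool_pos: [0.5845, 0.0098, 0.0666]
tool_rot: [-0.554, 0.443, 0.368, 0.602]
ft_force: [-1.0, -1.5, 0.4]
grip_width: 0.0004
```

```bash
python3 -m handwheel '[0,0,0.3,0,0,0,0, 0,0,0.6,0,0,0,0, 0,0,0.9,0,0,0,0, 0,0,1.2,0,0,0,0, 0,0,1.5,0,0,0,0, 0,0,1.8,0,0,0,0, 0,0,2,0,0,0,0, 0,0,2.2,0,0,0,0, 0,0,2.4,0,0,0,0, 0,0,2.4,0,0,0,0]' 60
python3 - <<'E'
from tgt import *
rel(blk(.021,-.142,.066),T_tilt(20))
print(inblk(sense()['tool_pos']))
im=get_image('wrist');cv2.imwrite('pics/w22.png',im['pixels'])
im=get_image('scene');cv2.imwrite('pics/s22.png',cv2.resize(im['pixels'][230:350,300:460],None,fx=5,fy=5,interpolation=cv2.INTER_CUBIC))
E
```

```text
time_s: 33.5
tool_pos: [0.5846, 0.0106, 0.0666]
tool_rot: [-0.554, 0.443, 0.368, 0.601]
ft_force: [-3.8, -11.7, 1.8]
grip_width: 0.0002
t 33.5 pos [0.5846 0.0106 0.0666] F [ -3.8 -11.7   1.8] w 0.2 q [-0.19  0.26  1.97  0.03  0.56 -1.66]
shift [-0.3  2.5 -6.4] turn [-0.36 -0.54 -0.14]
[ 0.02353532 -0.13560726]
```

View pics/w22.png

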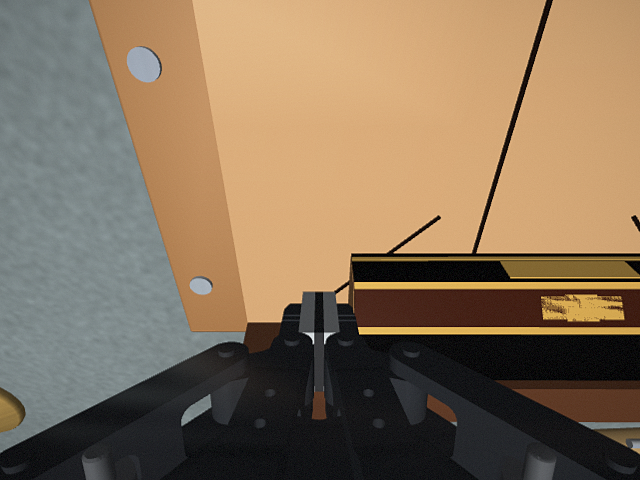

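View pics/s22.png

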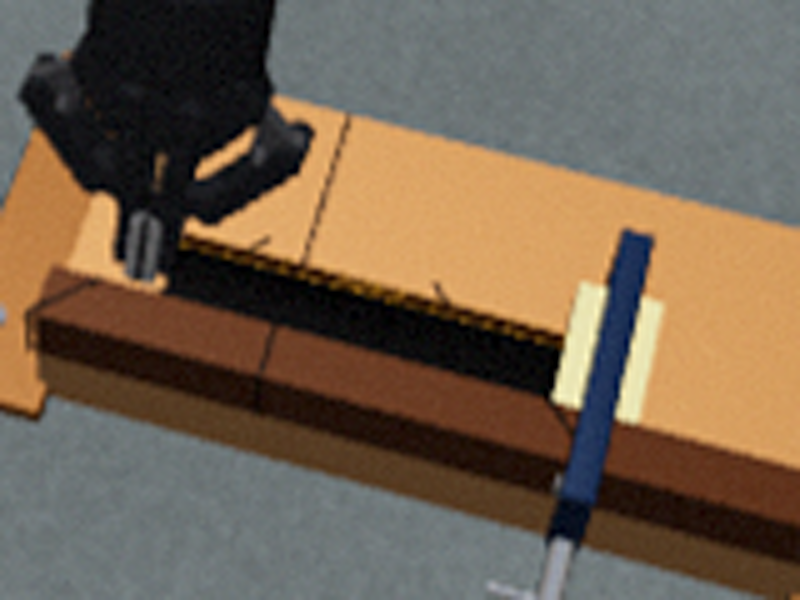

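The end is butted home with about 12 N, and the scene shows it flush at the stop (560,340). Now I go round to the front for the diagonal press.

```bash
python3 -m handwheel '[0,0,-2,0,0,0,0, -6,-1,-6,0,0,0,0, -18,-5,-6,0,0,0,0, -32,-10,-4,0,0,0,0, -45,-12,6,0,0,0,0, -52,-5,26,0,0,0,0, -57,5,50,0,0,0,0, -59,12,72,0,0,0,0, -59,17,88,0,0,0,0, -59,17,95,0,0,0,0]' 60
python3 - <<'E'
from tgt import *
rel(blk(-.0115,-.0405,.087),T_tilt(20))
print(inblk(sense()['tool_pos']))
E
```

```text
time_s: 34.6
tool_pos: [0.5605, 0.1114, 0.1166]
tool_rot: [-0.554, 0.442, 0.368, 0.601]
ft_force: [-1.2, -0.6, -0.0]
grip_width: 0.0
t 34.6 pos [0.5605 0.1114 0.1166] F [-1.2 -0.6 -0. ] w 0.0 q [ 0.02  0.15  1.97 -0.09  0.68 -1.37]
shift [28.   9.5 -2.1] turn [-0.28 -0.48 -0.1 ]
[-0.01211933 -0.03825427]
```

```bash
python3 -m handwheel '[6,2,-1,0,0,0,0, 13,4.5,-2,0,0,0,0, 20,7,-2,0,0,0,0, 25,8.5,-2,0,0,0,0, 28,9.5,-2,0,0,0,0, 29,9,-2,0,0,0,0, 30.7,8.2,-2,0,0,0,0, 32.5,7.4,-2,0,0,0,0, 34.3,6.6,-2,0,0,0,0, 34.3,6.6,-2,0,0,0,0]' 60
python3 - <<'E'
from tgt import *
rel(blk(.0015,-.0405,.0742),T_tilt(20))
print(inblk(sense()['tool_pos']))
im=get_image('wrist');cv2.imwrite('pics/w23.png',im['pixels'])
E
```

```text
time_s: 35.6
tool_pos: [0.5659, 0.1085, 0.0821]
tool_rot: [-0.554, 0.442, 0.368, 0.601]
ft_force: [1.1, 0.3, 0.0]
grip_width: 0.0
t 35.6 pos [0.5659 0.1085 0.0821] F [1.1 0.3 0. ] w 0.0 q [ 0.01  0.23  1.97 -0.09  0.6  -1.37]
shift [10.1 -4.8  0.1] turn [-0.28 -0.48 -0.09]
[-0.00645868 -0.04050127]
```

View pics/w23.png

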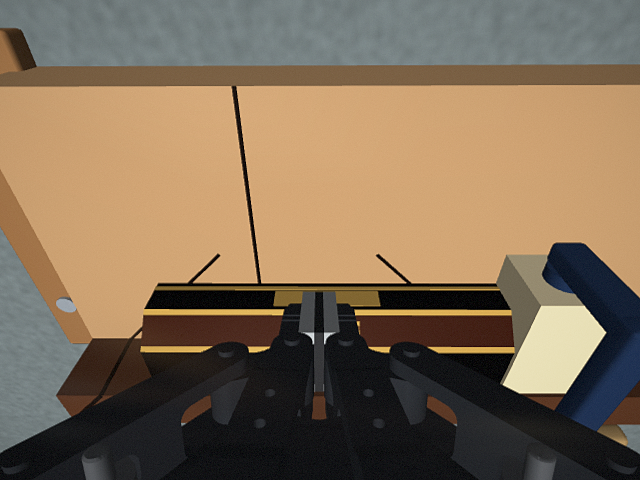

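The view shows the tips central (319,310), the moulding flush on the stop at (512,345) and parallel. I advance diagonally to contact.

```bash
python3 -m handwheel '[1,-0.5,0,0,0,0,0, 2,-1,0,0,0,0,0, 3,-1.4,0,0,0,0,0, 4,-1.9,0,0,0,0,0, 5,-2.4,0,0,0,0,0, 6,-2.8,0,0,0,0,0, 7,-3.3,0,0,0,0,0, 8,-3.8,0,0,0,0,0, 9,-4.3,0,0,0,0,0, 9,-4.3,0,0,0,0,0]' 60
```

```text
time_s: 36.65
tool_pos: [0.5729, 0.1076, 0.075]
tool_rot: [-0.554, 0.442, 0.368, 0.601]
ft_force: [-0.1, 0.3, -0.2]
grip_width: -0.0
```

```bash
python3 -m handwheel '[0.3,-0.2,0,0,0,0,0, 0.6,-0.4,0,0,0,0,0, 0.9,-0.6,0.1,0,0,0,0, 1.2,-0.7,0.1,0,0,0,0, 1.5,-0.9,0.1,0,0,0,0, 1.8,-1.1,0.2,0,0,0,0, 2.1,-1.2,0.2,0,0,0,0, 2.4,-1.4,0.3,0,0,0,0, 2.6,-1.5,0.3,0,0,0,0, 2.6,-1.5,0.3,0,0,0,0]' 60
```

```text
time_s: 37.65
tool_pos: [0.574, 0.1076, 0.074]
tool_rot: [-0.554, 0.443, 0.369, 0.6]
ft_force: [-18.0, -1.6, 22.4]
grip_width: -0.0001
```

28 N, and too steep (18 back, 22 down). I relax and press flatter: horizontally first, then the downward share.

```bash
python3 -m handwheel '[0,0,0,0,0,0,0, 0,0,0,0,0,0,0, 0.1,-0.3,0,0,0,0,0, 0.2,-0.6,0,0,0,0,0, 0.3,-0.8,0,0,0,0,0, 0.4,-0.9,0,0,0,0,0, 0.6,-0.8,0.1,0,0,0,0, 0.7,-0.8,0.1,0,0,0,0, 0.7,-0.8,0.1,0,0,0,0, 0.7,-0.8,0.1,0,0,0,0]' 60
python3 - <<'E'
from tgt import *
for i in range(4):
    im=get_image('wrist');s=sense();F=np.array(s['ft_force']);c,q=np.cos(BY),np.sin(BY)
    print(np.round([c*F[0]+q*F[1],-q*F[0]+c*F[1],F[2]],1),np.round(s['tool_pos'],4))
cv2.imwrite('pics/w24.png',im['pixels'])
im=get_image('scene');cv2.imwrite('pics/s24.png',cv2.resize(im['pixels'][230:350,300:460],None,fx=5,fy=5,interpolation=cv2.INTER_CUBIC))
print(inblk(s['tool_pos']),s['time_s'])
E
```

```text
time_s: 38.65
tool_pos: [0.574, 0.1076, 0.0741]
tool_rot: [-0.554, 0.444, 0.369, 0.6]
ft_force: [-15.2, -0.6, 18.2]
grip_width: 0.0002
[-14.7  -2.3  18.1] [0.5741 0.1077 0.0741]
[-14.   -2.   18.1] [0.5741 0.1076 0.0741]
[-14.6  -2.9  18.6] [0.574  0.1076 0.0741]
[-14.4  -2.7  18.2] [0.574  0.1077 0.0741]
[ 0.0017394  -0.04039942] 38.85
```

View pics/w24.png

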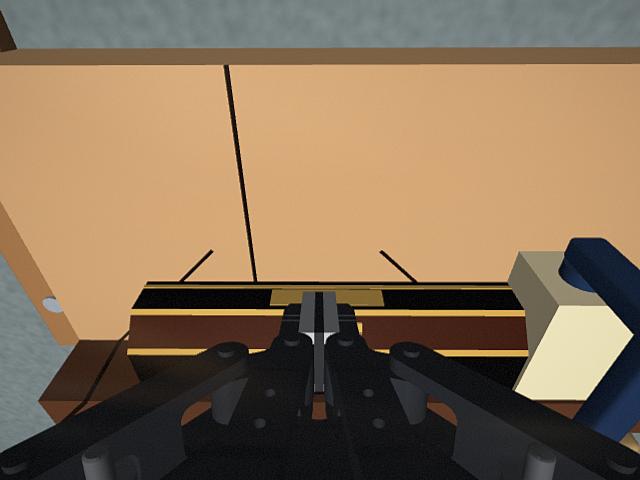

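View pics/s24.png

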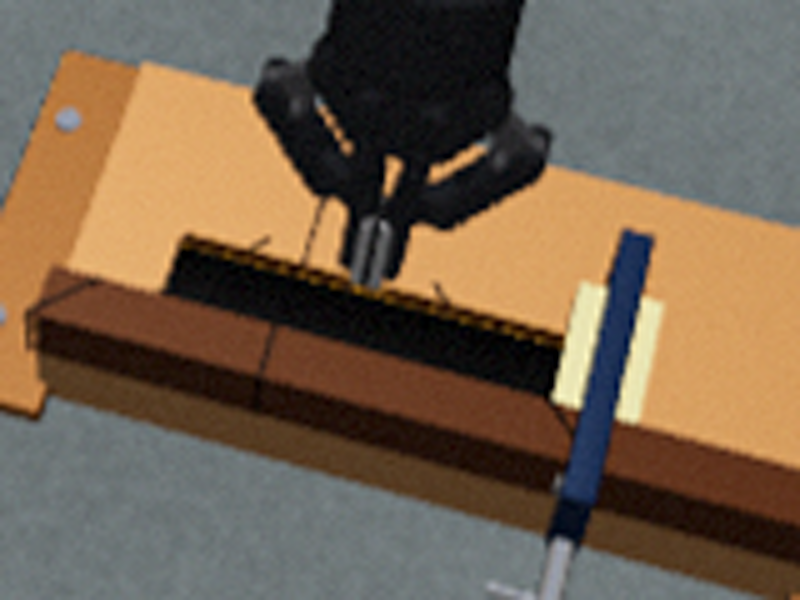

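```bash
python3 -m handwheel '[0,0,0,0,0,0,0, 0,-0.2,0,0,0,0,0, 0,-0.4,0,0,0,0,0, 0.1,-0.6,0,0,0,0,0, 0.1,-0.8,0,0,0,0,0, 0.1,-0.9,0.1,0,0,0,0, 0.1,-1,0.1,0,0,0,0, 0.1,-1,0.1,0,0,0,0, 0.1,-1,0.1,0,0,0,0, 0.1,-1,0.1,0,0,0,0]' 60
cat > ff.py <<'E'
from tgt import *
for i in range(3):
    im=get_image('wrist');s=sense();F=np.array(s['ft_force']);c,q=np.cos(BY),np.sin(BY)
    print(np.round([c*F[0]+q*F[1],-q*F[0]+c*F[1],F[2]],1),np.round(s['tool_pos'],4))
print(inblk(s['tool_pos']),s['time_s'])
E
python3 ff.py
```

```text
time_s: 39.9
tool_pos: [0.574, 0.1077, 0.0742]
tool_rot: [-0.554, 0.445, 0.37, 0.599]
ft_force: [-11.6, -1.3, 12.6]
grip_width: -0.0001
[-10.7  -2.1  11.8] [0.574  0.1077 0.0743]
[-11.   -2.5  12.7] [0.574  0.1076 0.0743]
[-11.5  -2.3  12.1] [0.574  0.1076 0.0743]
[ 0.00171167 -0.04044422] 40.05
```

```bash
python3 -m handwheel '[0,-0.3,0,0,0,0,0, 0,-0.6,0,0,0,0,0, 0,-0.9,0,0,0,0,0, 0,-1.2,0,0,0,0,0, -0.1,-1.5,0.1,0,0,0,0, -0.1,-1.7,0.1,0,0,0,0, -0.1,-1.9,0.1,0,0,0,0, -0.1,-1.9,0.1,0,0,0,0, -0.1,-1.9,0.1,0,0,0,0, -0.1,-1.9,0.1,0,0,0,0]' 60
python3 ff.py
```

```text
time_s: 41.05
tool_pos: [0.574, 0.1076, 0.0743]
tool_rot: [-0.553, 0.446, 0.371, 0.598]
ft_force: [-10.9, 0.3, 9.6]
grip_width: -0.0001
[-12.1  -1.7  11.2] [0.5741 0.1076 0.0744]
[-11.2  -1.9  11.5] [0.5741 0.1077 0.0744]
[-11.8  -2.   10.8] [0.574  0.1076 0.0743]
[ 0.00175274 -0.04042964] 41.2
```

```bash
python3 -m handwheel '[0,-0.6,0,0,0,0,0, -0.1,-1.2,0,0,0,0,0, -0.2,-1.8,0,0,0,0,0, -0.3,-2.2,0,0,0,0,0, -0.3,-2.5,0.1,0,0,0,0, -0.3,-2.8,0.1,0,0,0,0, -0.3,-2.8,0.1,0,0,0,0, -0.3,-2.8,0.1,0,0,0,0, -0.3,-2.8,0.1,0,0,0,0, -0.3,-2.8,0.1,0,0,0,0]' 60
python3 ff.py
```

```text
time_s: 42.2
tool_pos: [0.5742, 0.1076, 0.0744]
tool_rot: [-0.552, 0.447, 0.373, 0.597]
ft_force: [-13.6, 0.2, 11.2]
grip_width: 0.0001
[-13.1  -1.2  10.6] [0.5742 0.1076 0.0744]
[-13.   -2.3  10.3] [0.5742 0.1076 0.0744]
[-13.6  -1.7  10.3] [0.5741 0.1076 0.0744]
[ 0.00182015 -0.04042123] 42.35
```

Now it presses with 13 N back and 10 N down (about 17 N). I take a last look before handing in.

Run:
```python
from tgt import *
im=get_image('wrist');cv2.imwrite('pics/w25.png',im['pixels'])
```

```text
(no output)
```

View pics/w25.png

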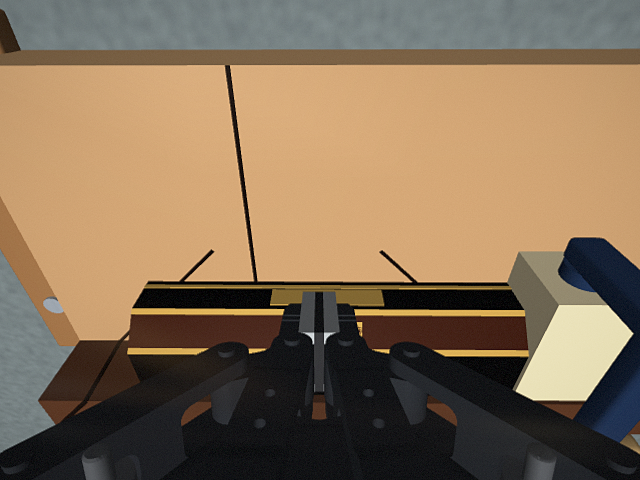

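The view shows the moulding parallel to the fence, its end on the stop at (527,345), and the fingertips pressing the bevel at mid-length (319,310). I hand it in.

```bash
python3 -c "
from cell import *
print(job_done()); print(sense()['ft_force'],sense()['time_s'])"
```

```text
the job is handed in; nothing more can be done
None
the job is handed in; nothing more can be done
```

The black-and-gold moulding is on the bed, right way up, back against the fence and left end against the stop. I handed the job in at about 42.4 s with the closed fingers still pressing on the bevel; no verdict came back.

- **Placing:** I gripped the moulding across its width, lowered it onto the bed under control and butted it to the stop, feeling about 10 N.
- **What went wrong:** the first push towards the fence wedged it at about 5° against the stop, with forces up to about 29 N. I backed off and straightened it with a push left of its middle. I then tapped the right end until the stop pushed back with about 12 N.
- **Final push:** the press on the bevel needed several adjustments because the first was too steep (18 N back, 22 N down). So it was not strictly a single push, though the fingers stayed on the moulding throughout.

**Last checks:**
- The wrist sensor showed a steady push of about 13 N towards the fence and 10 N down, roughly 17 N in total.
- The fence and bed forces can't be measured separately. At the highest friction given, I estimate at least 5 N on the fence and 8 N on the bed.
- The last wrist picture showed the moulding parallel to the fence and its end on the stop, with no visible gap. The camera put its back at about 50.5 mm (nominal fence face 50 mm), so that check is good to 1–2 mm.
- I did not re-measure the saw, the try square or the candlestick at the end. The arm made no contact with them that I saw or felt.

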